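Strip the griddle's control knobs and lock them in the wash rack

ROBOT

A 6-joint arm with a two-finger parallel gripper is mounted at the origin on the work surface. World frame = base frame: x ahead of the robot, y to its left, z up, the work surface at z = 0. Lengths are in mm, angles in rad, forces in N, time in s.
With the tool pointing down it reaches from about 400 to 925 mm from the base axis. Payload 12.5 kg.
Tool frame: the origin (TCP) lies at the very end of the fingers, on their centre line; the grasp point (between the pads) lies 19 mm behind it (env.tcp_to_grasp is the distance from the TCP to the grasp point, in mm); z points along the fingers, x is the direction in which the jaws open and shut, and the axes are right-handed (so a half turn about z gives the same grasp; the last joint's range is limited). The gripper opens to 95 mm and grips with 3 to 60 N. Pads are 20 mm wide; open, the fingers measure 119 mm over their backs; the gripper's body (75 mm by 180 mm) begins 59 mm behind the grasp point.
Start: joints at [-1.443, 0.491, 1.559, -0, 1.092, -0.106], TCP at [144.82, -608.011, 190.161] pointing down, gripper open.
Joint ranges: [-3.1, 3.1], [-0.84, 2.19], [0.05, 2.79], [-1.13, 4.28], [0.06, 2.93], [-2.69, 2.69]. Speed limits (rad/s): [2.22, 2.22, 2.79, 3.14, 3.14, 3.14].

INTERFACE

Orientations are given as [roll, pitch, yaw] about the fixed x, y, z axes, in that order (R = Rz(yaw) Ry(pitch) Rx(roll)).
In Python, from cell import env, vision, job gives the robot as it stands.
- The arm moves only by the shell command python3 -m pendant 'ROWS' [OPENING]. ROWS is JSON, a list of rows, each a list of 4 numbers: the shift along the tool's x, y, z in mm, then the turn about the tool's z in degrees. In form: [[tx, ty, tz, turn], ...]. A call has 1 to 8 rows; each row is the pose to reach, as a shift and turn from the pose measured when the call began, along the tool's axes at that moment; what a row does not reach only later rows make up. A row lasts 1/8 s, in which the tool goes at most 62.5 mm and 10.7 degrees, less where a joint would pass 70% of its speed; a pose out of reach is approached as far as the arm can. A call with a gripper value outside its range is refused whole. OPENING is the closure, from 0 (fully open) to 1 (shut), set as the call begins (- or left out, the last holds). The fingers move at their own pace and stop on an object; the grip force is fixed at half the most. Time passes only in rows, so rows that repeat a pose let the fingers close. It gives the time, the measured TCP pose, the force and the opening at its end, in the units of the state.
- env.state(): the state, without advancing time (a new reading comes with each control period).
- vision.read_camera(name): name is "side" or "top"; returns a dict with "pixels" (480x640x3 uint8, red, green, blue), "intrinsics" (3x3 intrinsics, pixels), "k1" (the pictures are not rectified: a ray, as slopes to the right and down, at radius r is drawn at 1 + k1 r^2 times it, then the intrinsics apply), "R" (3x3) and "t" (3): a world point X has camera coordinates R X + t. Camera axes: x right, y down, z forward; pixel columns grow to the right and rows downward; lengths in mm; the calibration is good to about 2 mm. A picture is of the moment at which its call begins. There is no depth.
- job.job_done(): hands the job in, once; it reports no verdict.
Trained networks look in a picture, given as the dict that the camera call returned (one of the last four; its "shot" number tells which), for a name from the list of things; names that differ only in an ending like _2 or _b are one class to them, and where a whole thing is asked for, a point or a joint stands for the part that bears it (a point fixed in the world has none). Each returns a list of dicts, best first, with "confidence" (0 to 1); they miss things now and then, are a little off and sometimes report something else, mostly with a low value. They report only what shows in the picture. A call takes as long as a camera call.
- vision.find_in(picture, query): "at" ([x, y, z] in mm, in the coordinates of the camera as it stood for that picture, good to about 4 mm: the middle of the surface that is visible of it).
- vision.regions_of(picture, query): "pixels" (480x640 bool, what is visible of it).
The state is a dict: "t": time; "joints": joint angles; "qvel": joint speeds; "tau": joint torques, N m; "eef_pos": TCP position; "tcp_rot": TCP orientation; "ft_force": force on the tool from outside, world axes, zero at the start; "moment": the same for the moment, N m; "opening": opening from 0.0 (shut) to 1.0 (fully open).
Only numpy, scipy, OpenCV 4.12 (cv2) and the standard library are available. Lean on these libraries where they do the work, as an engineer would, in place of code of your own. Each camera call takes 0.05 s, during which the arm holds its last target.

TASK

Strip the control box for washing: twist each knob on it back and forth while easing it gently upward until it comes off its shaft (no hard straight yank, that strains the shaft), and put every knob inside the lower tier of the wash rack. Then lower the loose tray onto the rack so that all four corner holes drop over their posts and it sits fully down with its tab in the gap at the bolt, and slide the bolt fully home over the tab into its keeper. Leave the other kitchen things where they are.

Things in the scene. Friction and masses are not known exactly. Their poses are not given: they have to be found in the camera images.
- console: Grey control box, fixed, 180 x 180 x 55 mm high. Origin: centre of its underside; z up. Four upright steel shafts on its flat top at x,y = (-42,42) shaft1, (-42,-42) shaft2, (42,42) shaft3, (42,-42) shaft4 mm, each 16 mm across its ribs and 12.5 mm high. Three or four carry a knob; a fourth may be bare.
- rack: Two-tier wash rack, fixed: grey plastic base 255 x 170 mm. Origin: under the centre of the lower tier, at worktop level; z up; -x is its front, the bolt side. Four stepped steel posts at (+-90, +-62) mm: 22 mm thick up to the shoulder 52 mm high, then a 10 mm pin, tapered, top at 72 mm. The tray rests on the shoulders.
- rack_floor (a point): Centre of the lower tier's floor, 8 mm above the worktop. Inside the rim it measures x -106..106, y -78..78 mm about the rack's origin; rim top 20 mm above the worktop. The posts stand in its corners.
- rack_gap (a point): Centre of the open gap at the rack's front, (-130, 8.5, 56) mm in the rack's frame, between the bolt's bed and guide (y below -9; guide top at 75.5 mm) and the keeper (y above 26). The tray's tab drops in here, and the bolt slides over it along +y into the keeper.
- tray: Loose aluminium tray (upper tier), about 0.32 kg: plate 220 x 165 x 5 mm, rim to 13 mm, a 15 mm square hole at each corner (+-90, +-62 mm), and a tab 22 mm wide, centred at y = 10, that sticks out 33 mm at its -x end. Origin: centre of its underside; z up. Starts on the worktop. Fully home its origin is 52 mm above the rack's, on its axis, x axes alike.
- tray_handle (a point): Centre of the handle bar of the tray's bridge handle: 76 mm long along the tray's x, 12 mm thick (y) and 12 mm high, centre 36 mm above the tray's underside; 25 mm of air beneath it between its two legs.
- tray_tab (a point): Middle of the tray's tab where the bolt passes over it: (-130, 10, 2.5) mm in the tray's frame.
- bolt_lug (a point): On the brass bolt's upright square lug (12 x 12 mm, top 110 mm above the worktop), 12 mm below its top. The lug stands on the tail of a 10 mm brass rod that runs 64 mm above the worktop at x = -130 mm in the rack's frame; drawn fully back, the lug is at y = -83 mm there.
- bolt (a joint): Travel of the bolt along the rack's +y, m: 0 fully drawn back, 0.045 fully home in the keeper (starts at 0 to 0.003). Slides with about 2.5 N of friction and stays where it is left. A tray that is not fully down blocks it.
- knob1: Black knob, 45 g, 39 mm high: 9-sided skirt 38 mm wide, 17 mm high; on it a grip blade 34 mm long (knob's x), 10 mm thick (y), 22 mm high. Bore 16 mm. Origin: centre of its underside; z up. Starts fully down on shaft 1 at any angle, or is absent. Held by friction: 14 to 24 N of straight pull, a few N while being turned (0.15 N m). Off once risen 10 mm.
- shaft1 (a joint): Springy upward give of shaft 1, m: 0 at rest, 1 mm for each 3 N of upward pull. Over 0.004 (12 N) the shaft is strained: a hard yank.
- knob2: Black knob, 45 g, 39 mm high: 9-sided skirt 38 mm wide, 17 mm high; on it a grip blade 34 mm long (knob's x), 10 mm thick (y), 22 mm high. Bore 16 mm. Origin: centre of its underside; z up. Starts fully down on shaft 2 at any angle, or is absent. Held by friction: 14 to 24 N of straight pull, a few N while being turned (0.15 N m). Off once risen 10 mm.
- shaft2 (a joint): Springy upward give of shaft 2, m: 0 at rest, 1 mm for each 3 N of upward pull. Over 0.004 (12 N) the shaft is strained: a hard yank.
- knob3: Black knob, 45 g, 39 mm high: 9-sided skirt 38 mm wide, 17 mm high; on it a grip blade 34 mm long (knob's x), 10 mm thick (y), 22 mm high. Bore 16 mm. Origin: centre of its underside; z up. Starts fully down on shaft 3 at any angle, or is absent. Held by friction: 14 to 24 N of straight pull, a few N while being turned (0.15 N m). Off once risen 10 mm.
- shaft3 (a joint): Springy upward give of shaft 3, m: 0 at rest, 1 mm for each 3 N of upward pull. Over 0.004 (12 N) the shaft is strained: a hard yank.
- knob4: Black knob, 45 g, 39 mm high: 9-sided skirt 38 mm wide, 17 mm high; on it a grip blade 34 mm long (knob's x), 10 mm thick (y), 22 mm high. Bore 16 mm. Origin: centre of its underside; z up. Starts fully down on shaft 4 at any angle, or is absent. Held by friction: 14 to 24 N of straight pull, a few N while being turned (0.15 N m). Off once risen 10 mm.
- shaft4 (a joint): Springy upward give of shaft 4, m: 0 at rest, 1 mm for each 3 N of upward pull. Over 0.004 (12 N) the shaft is strained: a hard yank.
- shaker: White jar with a steel cap, 52 x 90 mm; a bystander, to be left where it stands. Origin: centre of its underside.
- sauce_cup: Small steel cup turned upside down, 60 x 50 mm; a bystander, to be left where it stands. Origin: centre of its underside.
- squeeze: White squeeze bottle, 160 mm high, 52 mm wide; a bystander, to be left where it stands. Origin: centre of its underside.
- scraper: Spatula, 240 mm long, lying flat; a bystander, to be left where it stands. Origin: middle of its length, on the underside.
- spice_can: Small can, 48 x 80 mm; a bystander, to be left where it stands. Origin: centre of its underside.

How it is judged (in metres and radians):
On the way, in this order (a step that is already met when the one before it is completed fails the run):
1. every knob that was on the control box is inside the lower tier of the rack (x of knob1 in the frame of rack between -0.106 and 0.106 m and y of knob1 in the frame of rack between -0.078 and 0.078 m and z of knob1 in the frame of rack between 0 and 0.036 m and x of knob2 in the frame of rack between -0.106 and 0.106 m and y of knob2 in the frame of rack between -0.078 and 0.078 m and z of knob2 in the frame of rack between 0 and 0.036 m and x of knob3 in the frame of rack between -0.106 and 0.106 m and y of knob3 in the frame of rack between -0.078 and 0.078 m and z of knob3 in the frame of rack between 0 and 0.036 m and x of knob4 in the frame of rack between -0.106 and 0.106 m and y of knob4 in the frame of rack between -0.078 and 0.078 m and z of knob4 in the frame of rack between 0 and 0.036 m), for 0.3 s.
2. the tray sits fully down on the posts, tab at the bolt (z of tray in the frame of rack between 0.049 and 0.0555 m and x of tray in the frame of rack between -0.006 and 0.006 m and y of tray in the frame of rack between -0.006 and 0.006 m and angle between tray's own z axis and vertical below 0.05 rad and x of tray_tab in the frame of rack between -0.14 and -0.12 m), for 0.3 s.
3. the bolt is home in its keeper over the tab (all of step 2 and value of joint bolt above 0.041 m), for 0.3 s.
At the end, for the whole second after the job is handed in: All knobs present lie in the lower tier (origin within its rim, not above 36 mm over the rack's underside); the tray is down on the shoulders (49 to 55.5 mm, centred within 6 mm each way, level within 3 degrees, tab at the bolt); the bolt is at least 41 mm along its 45 mm travel; nothing moves (all of step 1 and all of step 3 and linear speed of each of tray, knob1, knob2, knob3, knob4 below 0.02 m/s); the robot touches nothing.
It fails at once if a shaft strained by a pull of over 12 N (value of joint any of shaft1, shaft2, shaft3, shaft4 above 0.004 m).
It fails at once if a bystander moved more than 4 cm (distance of any of shaker, sauce_cup, squeeze, scraper, spice_can from where it was at the start of the episode above 0.04 m).
Of knob1, knob2, knob3, knob4 only 3 to 4 are there at a start; the rules pass over those that are not, and their reading is None.
At some moment in a run one of tray may be knocked a few centimetres aside while the robot is not near it.
It also fails if it takes over 210 s, if anything falls off the work surface, if the arm or the gripper's body presses on something with over 40 N, if the wrist force passes 120 N, or if a joint passes its speed limit or range.

## Working session

There is one attempt and no reset: what is moved stays moved. The work goes in short steps, Python scripts to look and compute and a shell command to move; the robot and the scene stay as the last step left them, time stands still between calls to the robot, and variables do not carry over. Pictures are saved under pics/ and viewed, and the job is handed in when it is done.

```bash
ls; mkdir -p pics
cat > s.py <<'E'
from cell import env, vision, job
import cv2,sys
for n in ("top","side"):
    p=vision.read_camera(n)
    cv2.imwrite(f"pics/{n}_{sys.argv[1]}.png",p["pixels"][:,:,::-1])
s=env.state();print(s)
E
python3 s.py 0
```

```text
pics
{'t': 0.1, 'joints': array([-1.44262294e+00,  4.91504292e-01,  1.55937224e+00,  2.32121824e-05,
        1.09168955e+00, -1.05602562e-01]), 'qvel': array([-0.00057546, -0.00201925, -0.00131251, -0.00112702,  0.00027268,
        0.0004385 ]), 'tau': array([ 3.34340999e-03, -6.13621402e+01, -2.58603609e+01,  6.94226939e-02,
        4.70230391e-02, -6.50087600e-05]), 'eef_pos': array([ 144.78011371, -607.76656453,  189.622683  ]), 'tcp_rot': array([-3.14146958e+00,  9.65827066e-04, -1.33703103e+00]), 'ft_force': array([-0.59087972, -0.31977155,  0.59954498]), 'moment': array([-0.01840468, -0.02913068, -0.02101392]), 'opening': 0.9999317843578582}
```

View pics/top_0.png

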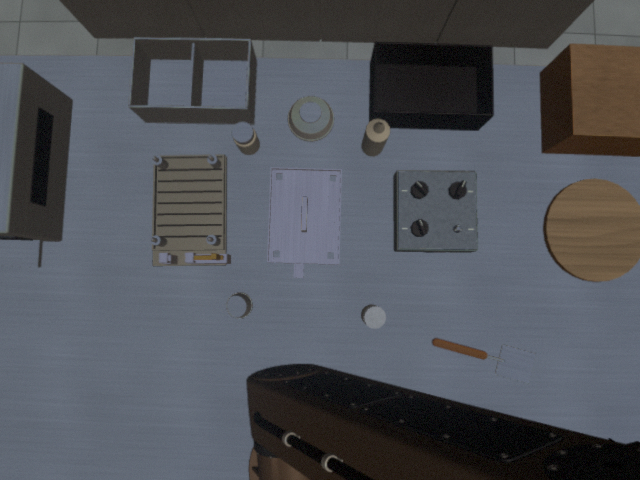

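View pics/side_0.png

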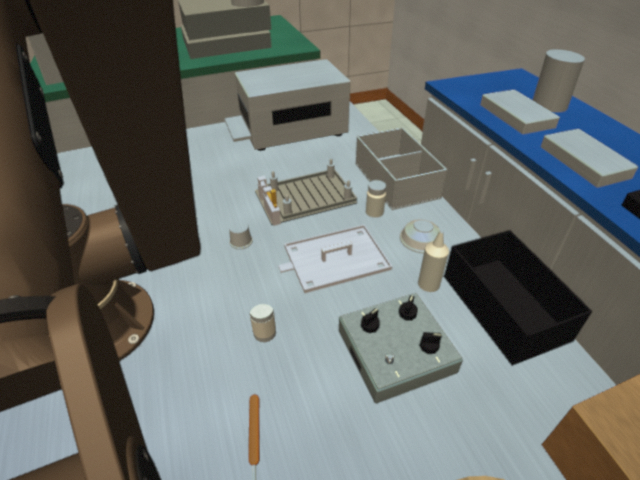

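The top view shows knobs at about (419,189), (457,189) and (420,228), with a bare shaft at (457,229). The rack is at (190,205) with its bolt at the bottom, and the tray is at (305,215) with its tab pointing down. Next I'll measure.

```bash
cat > h.py <<'E'
from cell import env, vision, job
import cv2, numpy as np
def proj(p,X):
    X=np.atleast_2d(X)@np.array(p["R"]).T+np.array(p["t"])
    s=X[:,:2]/X[:,2:]; r2=(s**2).sum(1,keepdims=True)
    s=s*(1+p["k1"]*r2); K=np.array(p["intrinsics"])
    return np.c_[K[0,0]*s[:,0]+K[0,1]*s[:,1]+K[0,2],K[1,1]*s[:,1]+K[1,2]]
def ray(p,uv):
    K=np.array(p["intrinsics"]); d=(np.linalg.inv(K)@[uv[0],uv[1],1])[:2]
    s=d.copy()
    for _ in range(20): s=d/(1+p["k1"]*(s@s))
    R=np.array(p["R"]);t=np.array(p["t"])
    return -R.T@t, R.T@np.r_[s,1]
def atz(p,uv,z):
    c,d=ray(p,uv); return c+d*(z-c[2])/d[2]
def world(p,at): return np.array(p["R"]).T@(np.array(at)-np.array(p["t"]))
def body(pose,pts):
    x,y,z,a=pose; c,s=np.cos(a),np.sin(a); P=np.atleast_2d(np.array(pts,float))
    return np.c_[x+c*P[:,0]-s*P[:,1],y+s*P[:,0]+c*P[:,1],z+P[:,2]]
def crop(p,uv,w,f,name,marks=()):
    u,v=int(uv[0]),int(uv[1]); x0=max(u-w,0);y0=max(v-w*3//4,0)
    im=np.ascontiguousarray(p["pixels"][y0:v+w*3//4,x0:u+w,::-1])
    im=cv2.resize(im,None,fx=f,fy=f,interpolation=cv2.INTER_CUBIC)
    for m in marks: cv2.circle(im,(int((m[0]-x0+.5)*f),int((m[1]-y0+.5)*f)),3,(0,0,255),1)
    cv2.imwrite(f"pics/{name}.png",im); print(name,"x0,y0,f",x0,y0,f)
E
python3 - <<'E'
from h import *
np.set_printoptions(precision=1,suppress=True)
for n in("top","side"):
    p=vision.read_camera(n); c,d=ray(p,(320,240)); print(n,c,d,p["k1"],np.array(p["intrinsics"]))
    for q in("console","rack","tray","tray_handle","tray_tab","bolt_lug","knob1","shaft1","shaker","sauce_cup","squeeze","scraper","spice_can"):
        r=vision.find_in(p,q)
        for e in r[:5]:
            w=world(p,e["at"]); print(q,round(e["confidence"],2),w,proj(p,w)[0])
    if n=="top":
        crop(p,(436,210),60,6,"con_t"); crop(p,(190,210),66,6,"rack_t"); crop(p,(305,220),66,6,"tray_t")
    else:
        crop(p,(400,345),80,5,"con_s"); crop(p,(305,195),66,6,"rack_s"); crop(p,(335,258),66,6,"tray_s")
E
```

```text
top [ 417.   -26.3 1042.3] [ 0.1  0.  -1. ] -0.04087829162736886 [[453.5   0.  320.5]
 [  0.  453.5 244.5]
 [  0.    0.    1. ]]
console 0.69 [ 574.1 -275.5   59.1] [437.1 211.5]
console 0.54 [ 253.7 -453.1    1.2] [507.1 357. ]
rack 0.68 [568.1 283.1   6.7] [189.7 211.3]
tray 0.73 [563.5  22.    6.9] [302.4 216.1]
tray_handle 0.72 [562.8  18.9   4.4] [303.7 216.5]
tray_handle 0.27 [ 342.7 -141.    67. ] [374.5 316.7]
tray_tab 0.68 [561.5  20.8   6.8] [302.8 217. ]
bolt_lug 0.74 [ 618.3 -227.1   68.3] [416.2 190.2]
bolt_lug 0.55 [457.6 220.6  72.1] [207.2 258.3]
knob1 0.82 [ 530.9 -228.8   73.2] [417.1 229.8]
knob1 0.82 [ 619.3 -227.4   68. ] [416.3 189.8]
knob1 0.82 [ 618.8 -312.7   71.7] [455.7 190.7]
shaft1 0.46 [562.7  20.7   3.5] [302.9 216.7]
shaker 0.85 [720.3 151.3  90.8] [242.9 136.9]
sauce_cup 0.54 [459.1 221.3  72. ] [206.9 257.6]
sauce_cup 0.45 [365.5 142.1  17.1] [246.2 301.3]
squeeze 0.84 [ 725.  -134.1  111.2] [376.6 135. ]
scraper 0.61 [ 251.6 -452.4    3.6] [507.2 358. ]
spice_can 0.97 [ 345.5 -144.5   63.3] [375.9 315.3]
spice_can 0.56 [ 570.4 -277.    56.9] [437.5 
[... 450 characters left out ...]

tray_tab 0.89 [556.6   6.7  -1.2] [334.4 260.9]
bolt_lug 0.65 [458.9 189.9  81.5] [273.7 200.2]
bolt_lug 0.31 [ 267.5 -356.3   22.2] [252.8 432.2]
knob1 0.63 [ 616.5 -325.3   71.4] [429.3 343.2]
knob1 0.6 [ 611.9 -242.1   73.8] [406.3 310.2]
knob1 0.57 [ 530.2 -242.9   74.5] [368.8 321.8]
knob1 0.34 [562.  261.    9.5] [304.  198.9]
shaft1 0.48 [ 531.  -323.9   64. ] [387.1 358.6]
shaker 0.62 [727.3 132.4  61.7] [377.6 197.2]
sauce_cup 0.82 [353.2 137.3  19.6] [240.7 240.4]
squeeze 0.78 [ 720.1 -155.4   79.9] [432.2 265.3]
scraper 0.66 [ 269.8 -356.9   22.3] [254.2 432.1]
scraper 0.53 [354.  135.9  21.1] [241.1 240.2]
con_s x0,y0,f 320 285 5
rack_s x0,y0,f 239 146 6
tray_s x0,y0,f 269 209 6
```

View pics/con_t.png

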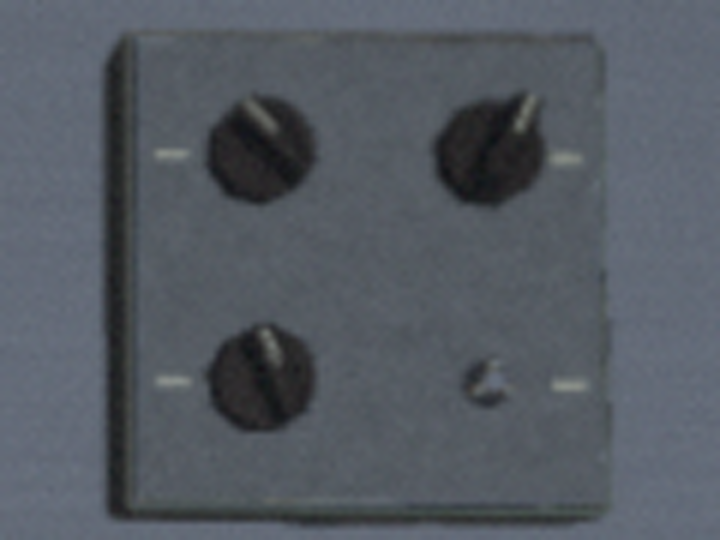

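View pics/con_s.png

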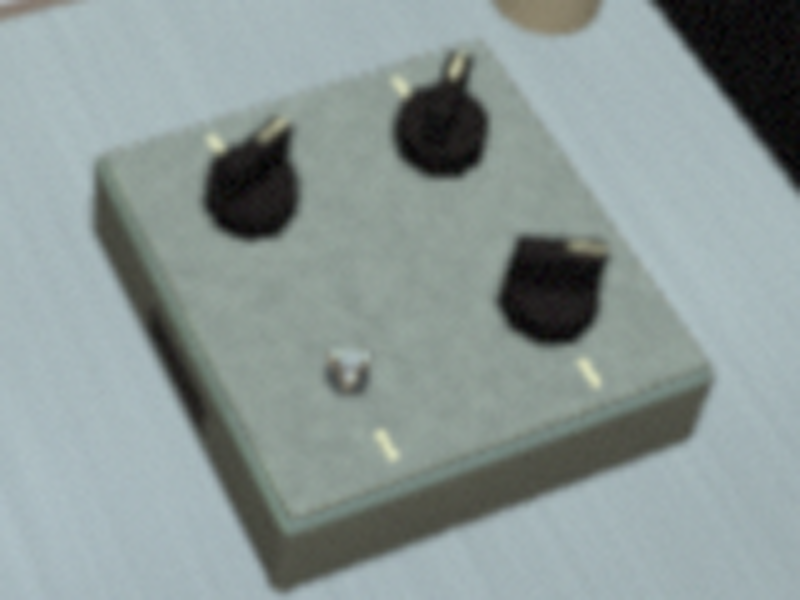

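View pics/rack_t.png

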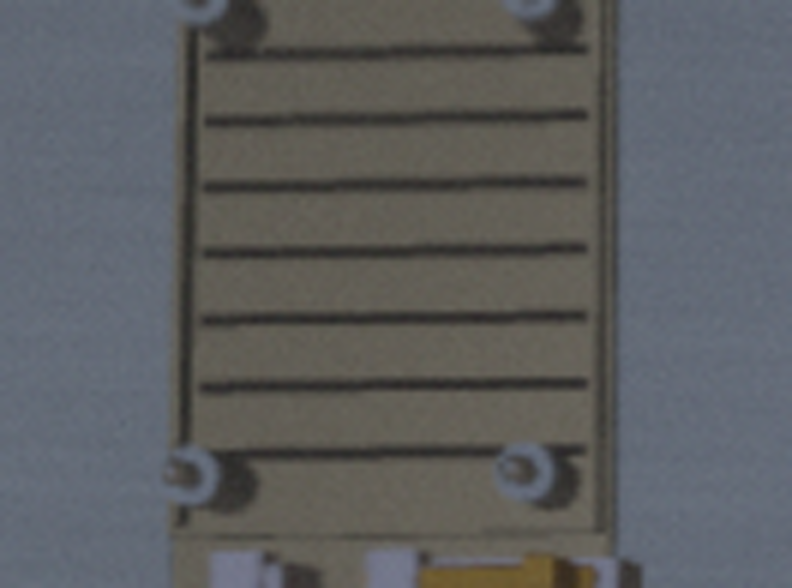

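View pics/rack_s.png

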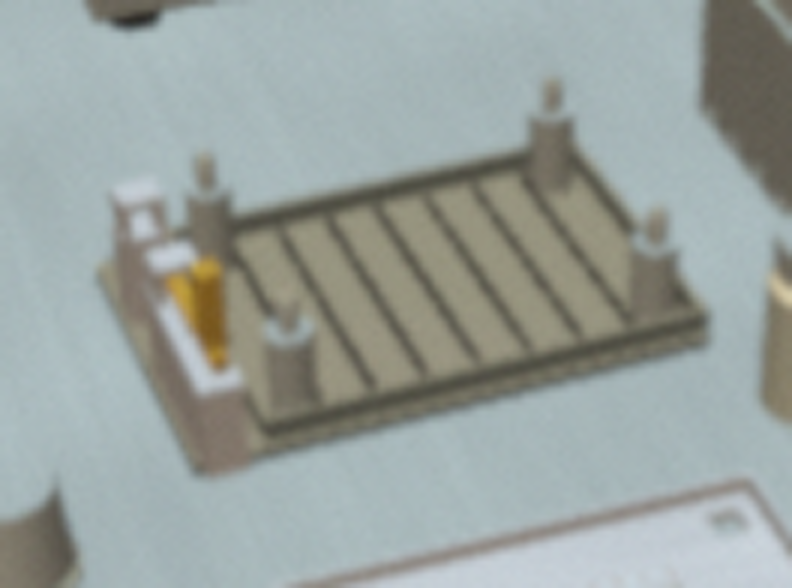

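View pics/tray_t.png

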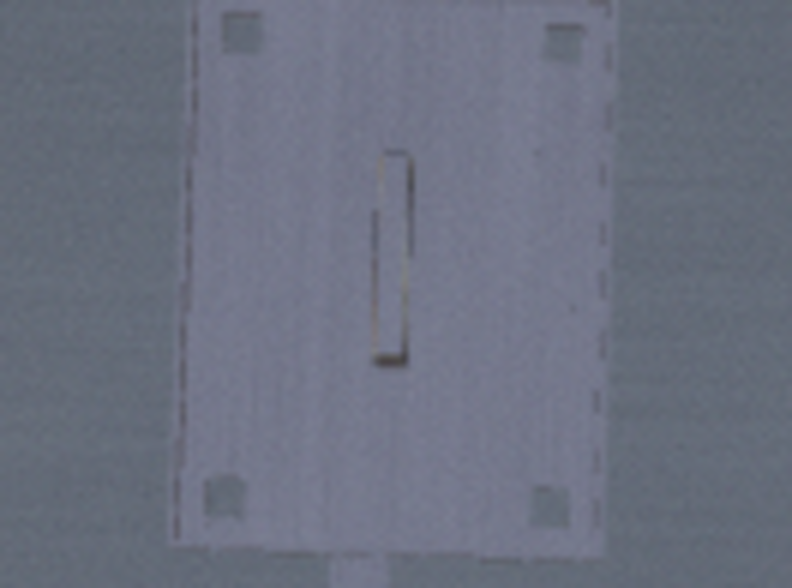

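View pics/tray_s.png

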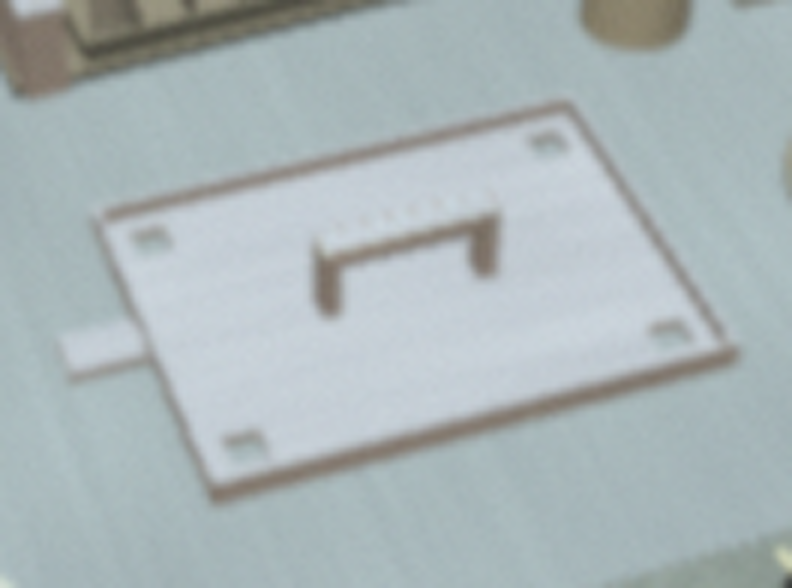

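```bash
cat > fit.py <<'E'
from h import *
from scipy.optimize import least_squares
np.set_printoptions(precision=2,suppress=True)
P={n:vision.read_camera(n) for n in("top","side")}
def px(o,pts): return [((x/o[2]-.5+o[0]),(y/o[2]-.5+o[1])) for x,y in pts]
def fit(name,x0,obs):
    # obs: list of (cam, modelpts, pixels)
    for sel in(("top",),("side",),("top","side")):
        o=[e for e in obs if e[0] in sel]
        f=lambda v:np.concatenate([(proj(P[c],body((v[0],v[1],0,v[2]),m))-np.array(u)).ravel() for c,m,u in o])
        r=least_squares(f,x0,x_scale=[100,100,1]); print(name,sel,r.x,"yawdeg",np.degrees(r.x[2]),"rms",np.sqrt((r.fun**2).mean()))
    return r.x
ct,cs,rt,rs,tt,ts=(376,165,6),(320,285,5),(124,161,6),(239,146,6),(239,171,6),(269,209,6)
C=[(90,90,55),(90,-90,55),(-90,90,55),(-90,-90,55)]
fit("console",[570,-275,0],[("top",C,px(ct,[(133,38),(603,38),(131,507),(606,508)])),("side",[C[2],C[0],C[1],C[3]],px(cs,[(98,160),(482,40),(714,372),(285,524)]))])
q=lambda z:[(90,62,z),(90,-62,z),(-90,62,z),(-90,-62,z)]
fit("rack",[568,283,0],[("top",q(52)[2:],px(rt,[(192,475),(526,473)])),
 ("side",[q(52)[i] for i in(2,0,1,3)],px(rs,[(209,195),(551,120),(655,245),(288,328)])),
 ("side",[q(72)[i] for i in(2,0,1,3)],px(rs,[(205,157),(551,84),(657,213),(290,298)]))])
fit("tray",[568,20,0],[("top",q(5),px(tt,[(241,33),(563,43),(224,497),(549,507)])),("top",[(38,0,42),(-38,0,42)],px(tt,[(396,153),(391,357)])),
 ("side",[q(5)[i] for i in(2,0,1,3)],px(ts,[(152,238),(547,143),(670,332),(245,444)]))])
E
python3 fit.py
```

```text
console ('top',) [ 578.97 -276.27    0.02] yawdeg 0.9172073738764991 rms 1.3682953301035297
console ('side',) [ 576.6  -280.94    0.01] yawdeg 0.571063508352305 rms 1.4146547534818523
console ('top', 'side') [ 577.95 -278.56    0.01] yawdeg 0.727491894228785 rms 1.6219163721041905
rack ('top',) [588.46 283.57   0.03] yawdeg 1.82348421526369 rms 0.05677700621888988
rack ('side',) [585.79 276.29   0.04] yawdeg 2.0272461934735246 rms 0.5565940557096899
rack ('top', 'side') [587.11 279.89   0.02] yawdeg 1.2924580484293569 rms 0.865826408708784
tray ('top',) [565.81  17.44  -0.  ] yawdeg -0.2070578277592951 rms 0.20811102123950717
tray ('side',) [564.59  15.91  -0.01] yawdeg -0.30526179329551795 rms 0.060691699457994124
tray ('top', 'side') [565.46  17.13  -0.  ] yawdeg -0.2413818867783395 rms 0.28086325834696085
```

```bash
cat > ov.py <<'E'
from h import *
P={n:vision.read_camera(n) for n in("top","side")}
q=lambda z:[(90,62,z),(90,-62,z),(-90,62,z),(-90,-62,z)]
pts=q(52)+q(72)+[(106,78,20),(106,-78,20),(-106,78,20),(-106,-78,20)]
for n,c,pose in(("top",(192,212),(588.5,283.6,0,.032)),("side",(307,190),(585.8,276.3,0,.035))):
    crop(P[n],c,66,6,"rk2_"+n,proj(P[n],body(pose,pts)))
E
python3 ov.py
```

```text
rk2_top x0,y0,f 126 163 6
rk2_side x0,y0,f 241 141 6
```

View pics/rk2_top.png

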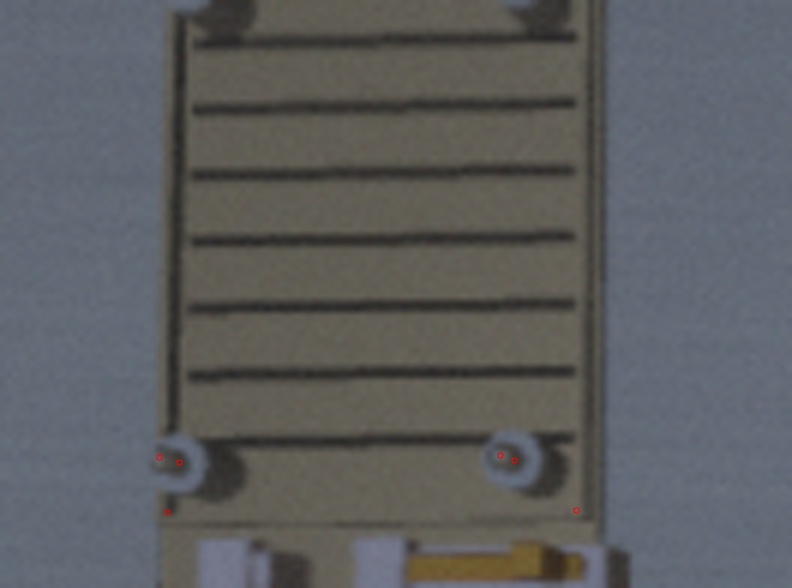

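View pics/rk2_side.png

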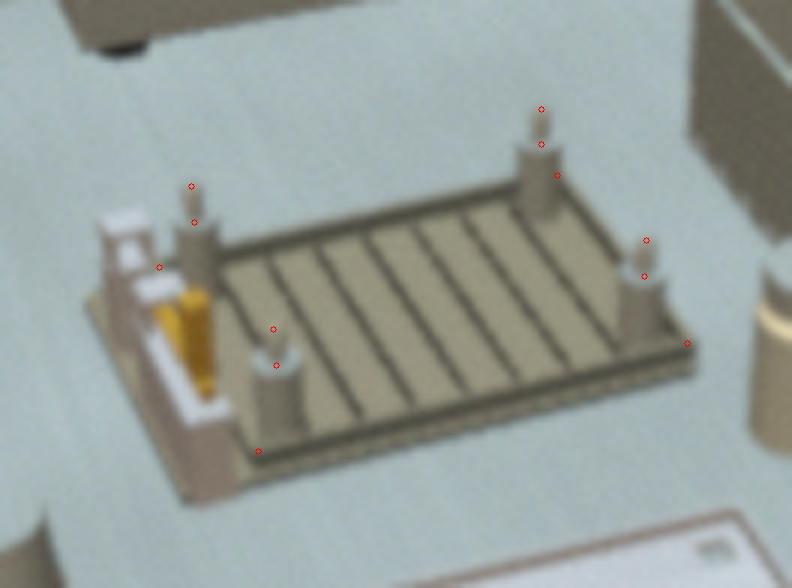

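Both cameras show the rack and posts clearly. The two fits disagree by a few mm, so I'll bring the gripper over the console and use its known pose as a reference.

```bash
python3 -m pendant '[[-172,-529,60,46],[-172,-529,60,46],[-172,-529,60,46],[-172,-529,60,46],[-172,-529,60,46],[-172,-529,60,46],[-172,-529,60,46],[-172,-529,60,46]]' 0.3; python3 -m pendant '[[0,0,0,0]]'
python3 - <<'E'
from h import *
s=env.state(); print(s["eef_pos"],s["tcp_rot"],s["opening"])
E
```

```text
t: 2.7
eef_pos: [561.3, -353.6, 137.6]
tcp_rot: [-3.141, -0.0, -2.14]
ft_force: [0.8, -1.4, 0.2]
opening: 0.702
t: 2.82
eef_pos: [564.0, -350.8, 136.7]
tcp_rot: [3.141, 0.0, -2.135]
ft_force: [0.1, 0.1, 0.6]
opening: 0.701
[ 564.01384103 -350.77604606  136.68432709] [ 3.14129128e+00  2.86037543e-04 -2.13541991e+00] 0.7012555373121442
```

Run:
```python
from h import *
s=env.state(); e=s["eef_pos"]; yaw=s["tcp_rot"][2]
print(e,yaw)
for n in("top","side"):
    p=vision.read_camera(n); u=proj(p,e)[0]; crop(p,u,66,6,"g1_"+n,[u])
```

```text
[ 564.01384103 -350.77604606  136.68432709] -2.1354199133876186
g1_top x0,y0,f 417 162 6
g1_side x0,y0,f 350 292 6
```

View pics/g1_top.png

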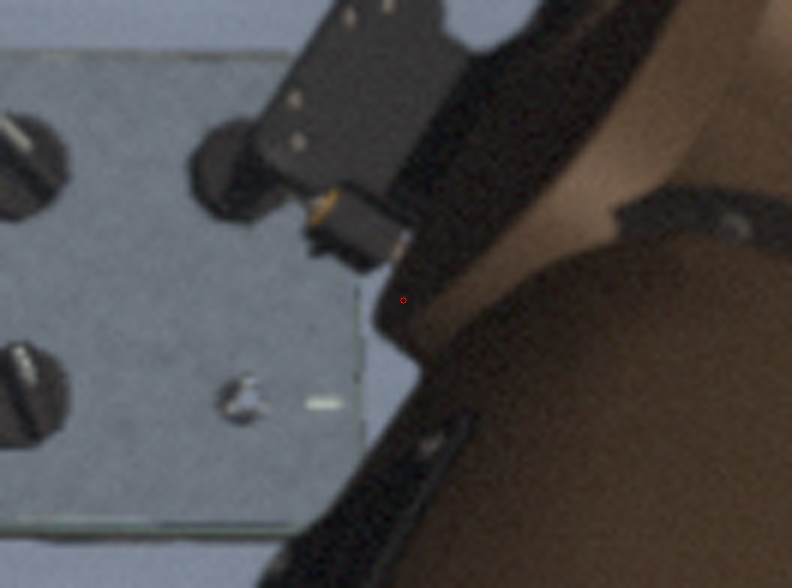

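View pics/g1_side.png

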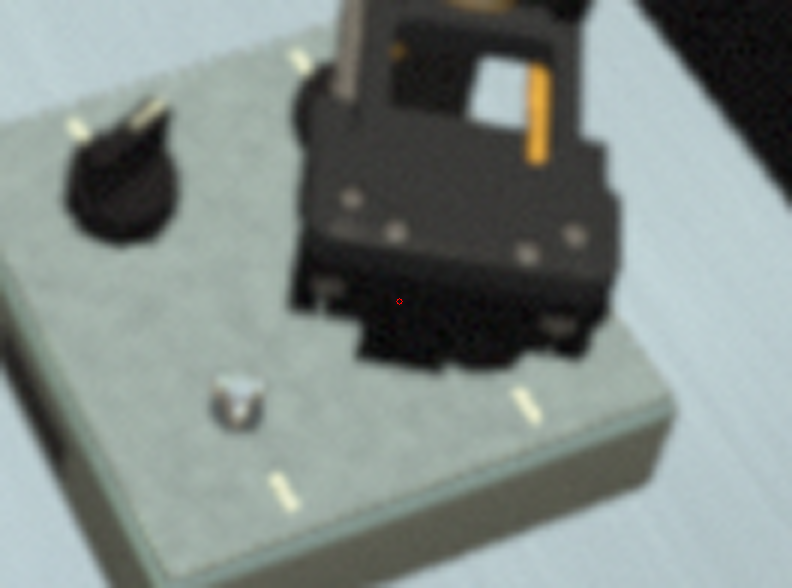

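Run:
```python
from h import *
for n in("top","side"):
    p=vision.read_camera(n); s=env.state(); e=s["eef_pos"]; print(e,s["tcp_rot"],s["qvel"].round(3)); u=proj(p,e)[0]; crop(p,u,66,6,"g2_"+n,[u])
```

```text
[ 560.81999645 -353.92920354  137.60501989] [-3.14150231e+00 -3.48957873e-04 -2.13980279e+00] [-0.025 -0.007  0.004 -0.001 -0.001  0.   ]
g2_top x0,y0,f 419 164 6
[ 560.49732823 -354.38117166  137.77757348] [-3.14126350e+00 -3.37718242e-04 -2.14073863e+00] [-0.015 -0.006  0.     0.001 -0.001  0.002]
g2_side x0,y0,f 349 294 6
```

View pics/g2_top.png

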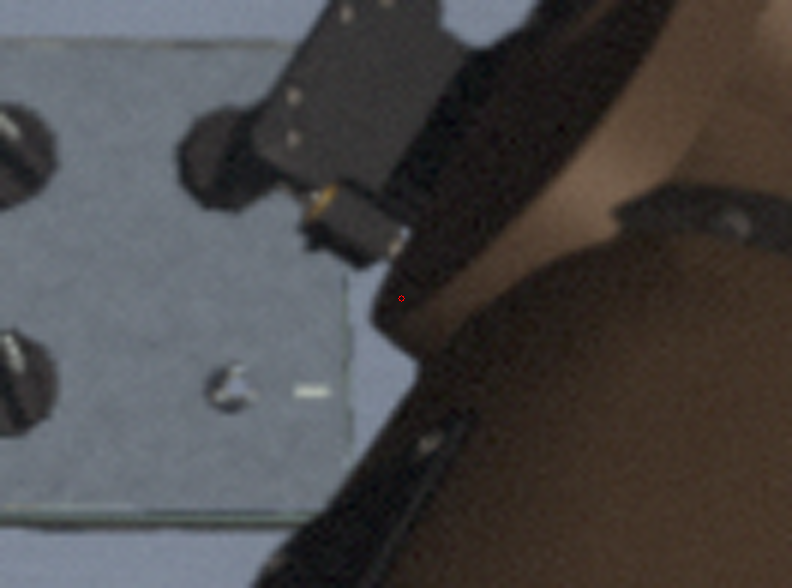

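View pics/g2_side.png

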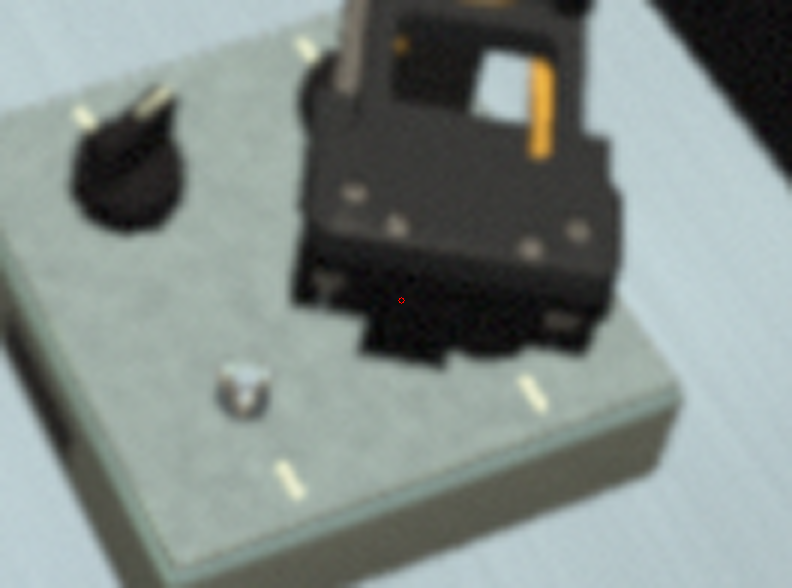

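```bash
cat > gm.py <<'E'
from h import *
import sys
def fingers():
    s=env.state(); e=s["eef_pos"];y=s["tcp_rot"][2]; tx=np.array([np.cos(y),np.sin(y),0]);ty=np.array([np.sin(y),-np.cos(y),0])
    h=s["opening"]*47.5
    return s,[e]+[e+sx*a*tx+sy*10*ty for sx in(1,-1) for a in(h,h+12) for sy in(1,-1)]
if __name__=="__main__":
    for n in("top","side"):
        p=vision.read_camera(n); s,pts=fingers(); u=proj(p,pts); crop(p,u[0],int(sys.argv[2]),int(sys.argv[3]),sys.argv[1]+"_"+n,u); print((u-[0,0]).round(1).tolist())
    print(s["eef_pos"],s["tcp_rot"])
E
python3 gm.py g3 50 8
```

```text
g3_top x0,y0,f 435 176 8
[[485.9, 213.4], [497.0, 226.7], [502.3, 218.6], [502.0, 230.0], [507.2, 221.9], [469.5, 208.3], [474.7, 200.2], [464.5, 204.9], [469.8, 196.9]]
g3_side x0,y0,f 365 306 8
[[415.4, 343.7], [407.7, 359.4], [420.1, 361.7], [407.0, 365.7], [419.6, 368.0], [411.0, 326.9], [422.6, 328.9], [411.5, 321.4], [423.0, 323.4]]
[ 560.36989614 -354.72971656  138.00450399] [-3.14087015e+00 -3.00346646e-04 -2.14157785e+00]
```

View pics/g3_top.png

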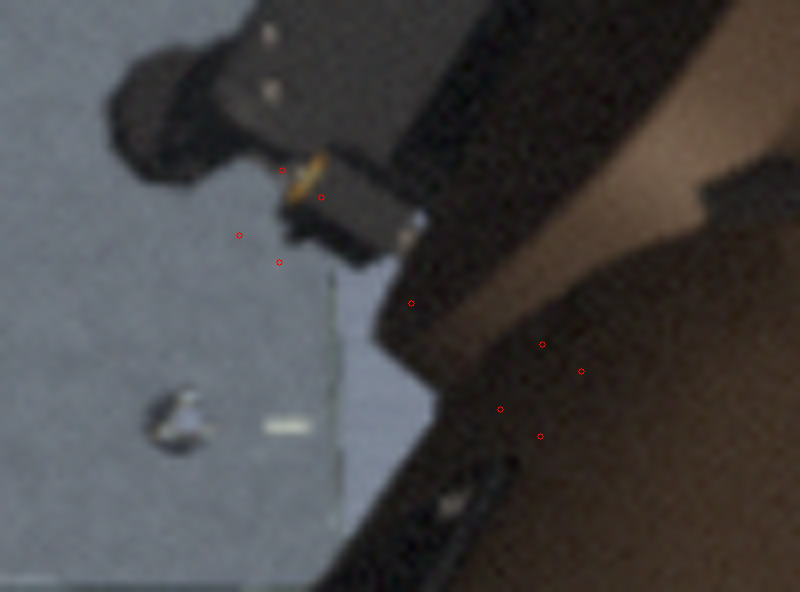

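View pics/g3_side.png

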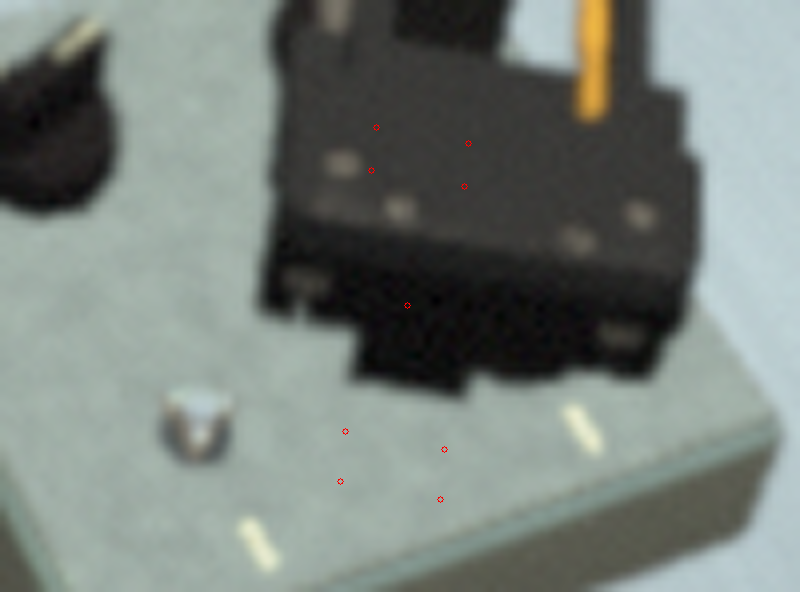

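Run:
```python
from h import *
p=vision.read_camera("side"); crop(p,(430,300),110,3.6,"g4_side")
p=vision.read_camera("top"); crop(p,(480,230),110,3.6,"g4_top")
```

```text
g4_side x0,y0,f 320 218 3.6
g4_top x0,y0,f 370 148 3.6
```

View pics/g4_side.png

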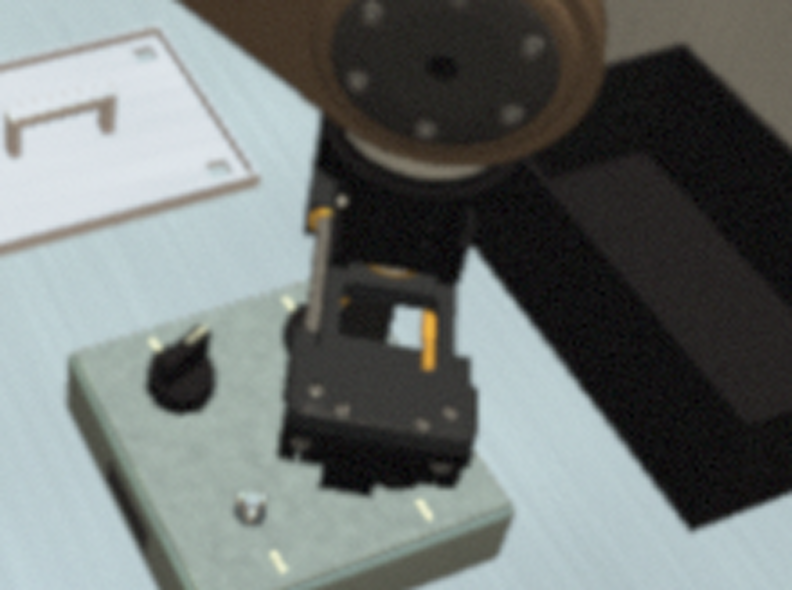

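View pics/g4_top.png

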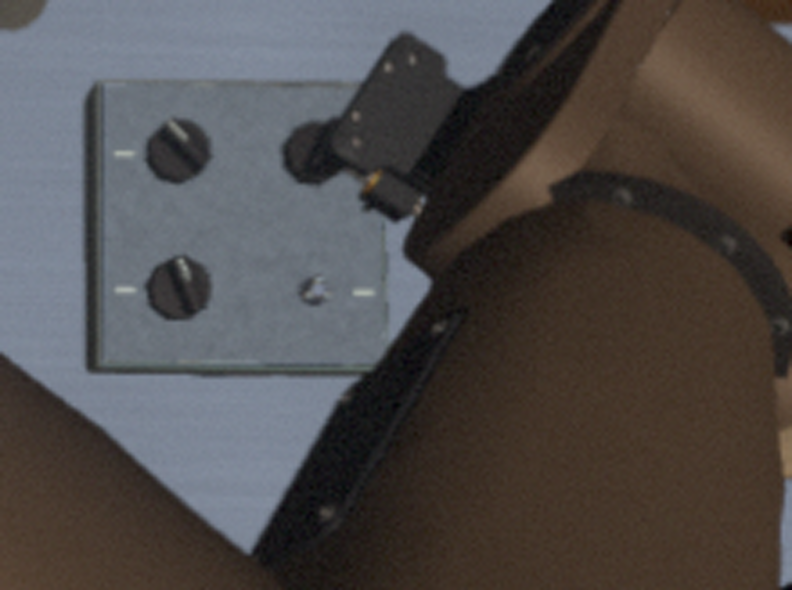

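```bash
python3 -m pendant '[[0,0,0,0],[0,0,0,0],[0,0,0,0],[0,0,0,0]]' 0; python3 gm.py g5 66 6
```

```text
t: 3.72
eef_pos: [560.5, -354.6, 138.0]
tcp_rot: [-3.141, -0.0, -2.141]
ft_force: [-0.8, -0.1, -0.7]
opening: 0.994
g5_top x0,y0,f 419 164 6
[[485.8, 213.3], [502.7, 230.4], [508.0, 222.3], [507.7, 233.8], [512.9, 225.6], [463.7, 204.3], [469.0, 196.3], [458.7, 201.0], [464.0, 193.0]]
g5_side x0,y0,f 349 294 6
[[415.4, 343.6], [407.0, 366.6], [419.5, 368.9], [406.3, 373.1], [419.0, 375.4], [411.6, 320.4], [423.1, 322.4], [412.2, 315.2], [423.5, 317.1]]
[ 560.57254161 -354.50149567  137.91956222] [-3.14098556e+00 -2.43235472e-04 -2.14131707e+00]
```

View pics/g5_side.png

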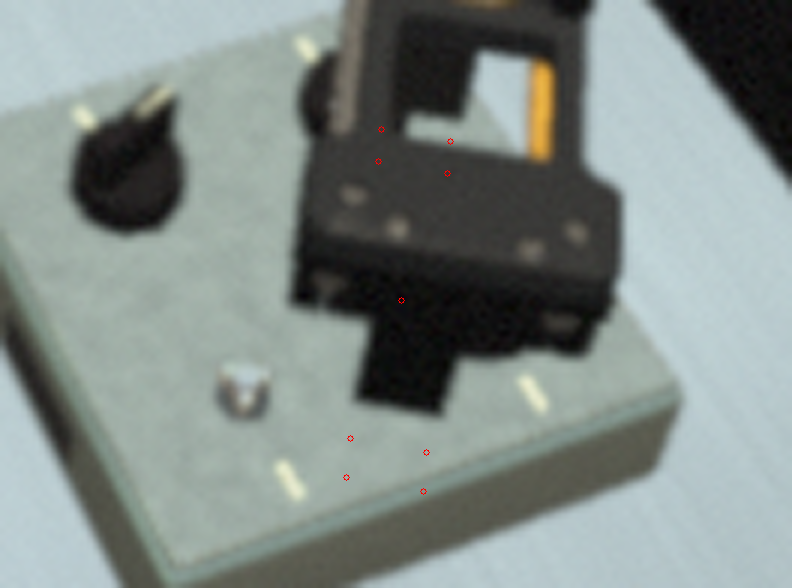

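View pics/g5_top.png

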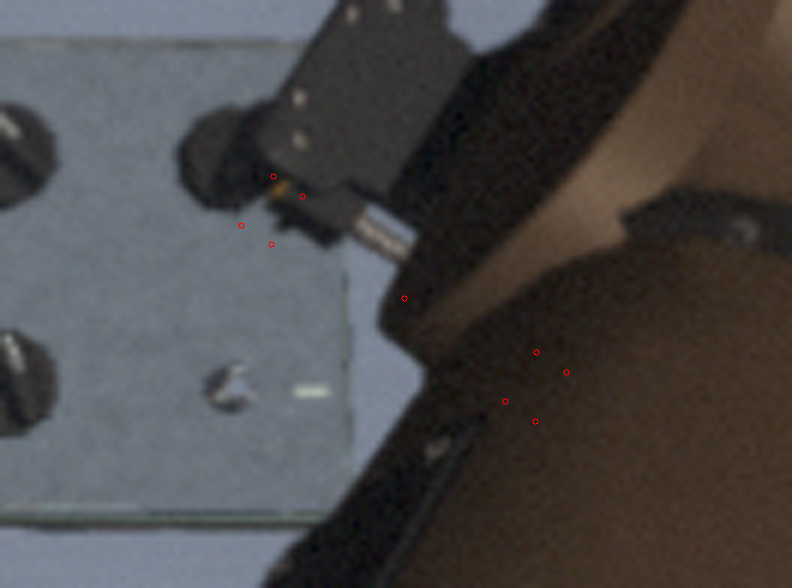

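```bash
python3 - <<'E'
from h import *
s=env.state(); e=s["eef_pos"];y=s["tcp_rot"][2]; tx=np.array([np.cos(y),np.sin(y),0]);ty=np.array([np.sin(y),-np.cos(y),0])
for n,o in(("side",(349,294,6)),("top",(419,164,6))):
    p=vision.read_camera(n)
    for a,b,z in[(90,37,78),(90,-37,78),(-90,37,78),(-90,-37,78),(59,10,0),(59,-10,0),(59,10,78)]:
        u=proj(p,e+a*tx+b*ty+[0,0,z])[0]; print(n,a,b,z,((u-o[:2]+.5)*6).round())
E
python3 -m pendant '[[-37,13,0,0],[-74,26,0,0],[-74,26,20,0],[-74,26,40,0],[-74,26,60,0],[-74,26,60,0],[-74,26,60,0]]' 1; python3 gm.py g6 66 6
```

```text
side 90 37 78 [264. 392.]
side 90 -37 78 [581. 450.]
side -90 37 78 [ 332. -141.]
side -90 -37 78 [ 595. -100.]
side 59 10 0 [347. 476.]
side 59 -10 0 [423. 490.]
side 59 10 78 [389. 305.]
top 90 37 78 [676. 524.]
top 90 -37 78 [800. 327.]
top -90 37 78 [187. 197.]
top -90 -37 78 [315.   3.]
top 59 10 0 [535. 421.]
top 59 -10 0 [566. 372.]
top 59 10 78 [637. 395.]
t: 4.8
eef_pos: [579.1, -278.4, 78.7]
tcp_rot: [-3.14, -0.0, -2.141]
ft_force: [0.3, -0.8, 1.2]
opening: 0.319
g6_top x0,y0,f 374 158 6
[[440.9, 207.8], [443.5, 215.1], [448.5, 207.5], [448.2, 218.2], [453.2, 210.6], [433.2, 208.2], [438.2, 200.6], [428.5, 205.1], [433.6, 197.5]]
g6_side x0,y0,f 334 278 6
[[400.3, 327.3], [394.4, 331.1], [405.0, 333.0], [393.7, 336.3], [404.5, 338.2], [395.6, 321.8], [406.1, 323.6], [396.2, 316.9], [406.6, 318.7]]
[ 579.06803005 -278.51862073   78.9047749 ] [-3.13944786e+00 -2.13863457e-04 -2.14138148e+00]
```

View pics/g6_side.png

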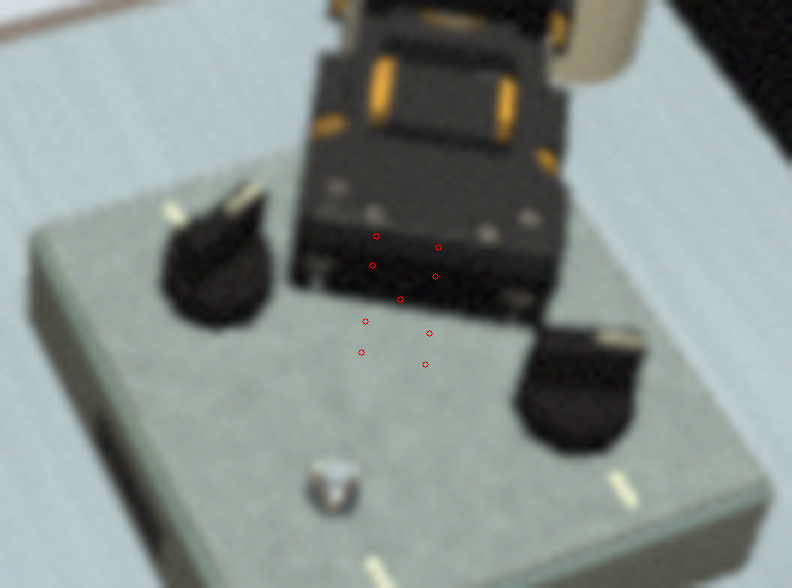

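View pics/g6_top.png

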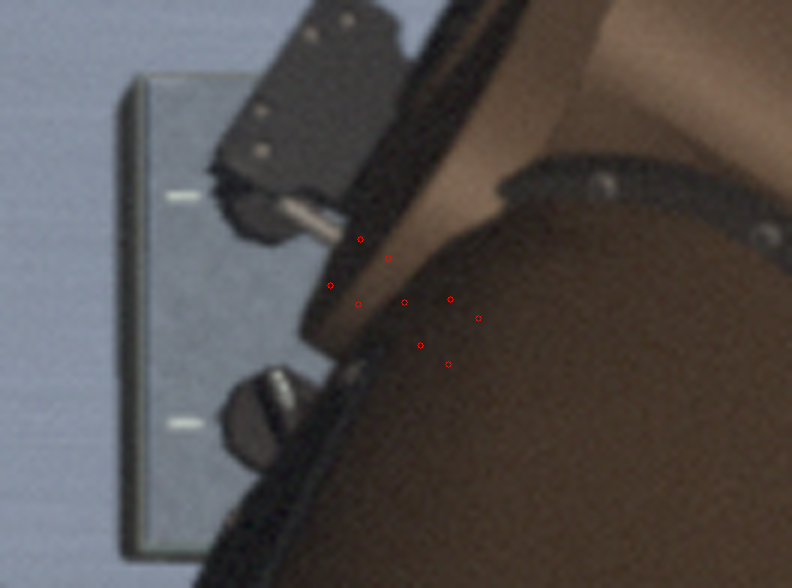

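```bash
python3 -m pendant '[[0,0,4,0],[0,0,8,0],[0,0,12,0],[0,0,16,0],[0,0,18,0],[0,0,20,0],[0,0,20,0],[0,0,20,0]]'; python3 -m pendant '[[0,0,0,0]]'; python3 gm.py g7 66 6
```

```text
t: 5.9
eef_pos: [579.2, -278.6, 59.0]
tcp_rot: [-3.139, -0.0, -2.141]
ft_force: [0.2, 1.6, 0.2]
opening: 0.003
t: 6.02
eef_pos: [579.2, -278.6, 59.1]
tcp_rot: [-3.139, -0.0, -2.141]
ft_force: [-0.7, 0.1, -0.0]
opening: 0.007
g7_top x0,y0,f 372 160 6
[[438.5, 209.2], [436.2, 213.0], [441.1, 205.6], [440.7, 216.1], [445.7, 208.6], [436.0, 212.9], [440.9, 205.4], [431.4, 209.8], [436.3, 202.4]]
g7_side x0,y0,f 333 284 6
[[399.1, 333.6], [393.9, 332.8], [404.3, 334.6], [393.2, 337.8], [403.7, 339.7], [393.9, 332.6], [404.3, 334.4], [394.6, 327.7], [404.9, 329.4]]
[ 579.19718689 -278.57136708   59.08788778] [-3.13913811e+00 -1.99169703e-04 -2.14135067e+00]
```

View pics/g7_side.png

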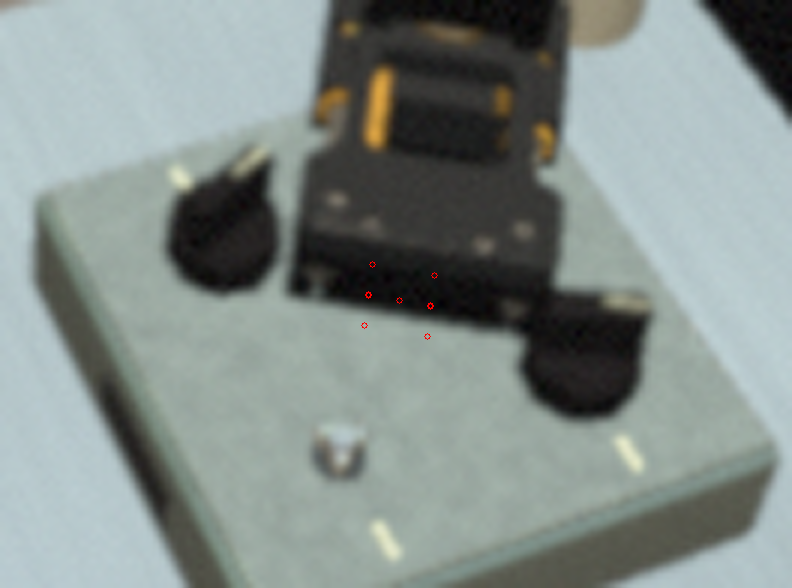

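```bash
python3 -m pendant '[[0,0,1,0],[0,0,2,0],[0,0,3,0],[0,0,4,0],[0,0,4,0]]';python3 -m pendant '[[0,0,1,0],[0,0,2,0],[0,0,2,0]]'; python3 -m pendant '[[0,0,1,0],[0,0,2,0],[0,0,2,0]]'
```

```text
t: 6.75
eef_pos: [579.2, -278.6, 55.0]
tcp_rot: [-3.139, -0.0, -2.141]
ft_force: [0.3, -0.7, -0.7]
opening: 0.003
t: 7.12
eef_pos: [579.1, -278.5, 52.9]
tcp_rot: [-3.139, -0.0, -2.141]
ft_force: [-0.1, 0.5, -0.4]
opening: 0.003
t: 7.5
eef_pos: [579.1, -278.5, 50.8]
tcp_rot: [-3.14, -0.0, -2.141]
ft_force: [0.3, -0.1, 0.1]
opening: 0.003
```

```bash
for i in 1; do python3 -m pendant '[[0,0,1,0],[0,0,2,0],[0,0,3,0],[0,0,3,0]]'; done; python3 gm.py g8 66 6
```

```text
t: 8.0
eef_pos: [579.1, -278.5, 47.7]
tcp_rot: [-3.14, -0.0, -2.141]
ft_force: [-0.4, -0.5, -0.2]
opening: 0.006
g8_top x0,y0,f 371 161 6
[[437.2, 210.1], [434.9, 213.9], [439.8, 206.5], [439.4, 216.9], [444.3, 209.5], [434.6, 213.7], [439.5, 206.3], [430.1, 210.7], [435.0, 203.3]]
g8_side x0,y0,f 332 288 6
[[398.4, 337.1], [393.2, 336.2], [403.5, 338.0], [392.5, 341.2], [402.9, 343.1], [393.2, 336.1], [403.5, 337.9], [393.9, 331.2], [404.1, 333.0]]
[ 579.09656359 -278.51395282   47.74441134] [-3.13966830e+00 -2.00452561e-04 -2.14136466e+00]
```

View pics/g8_side.png

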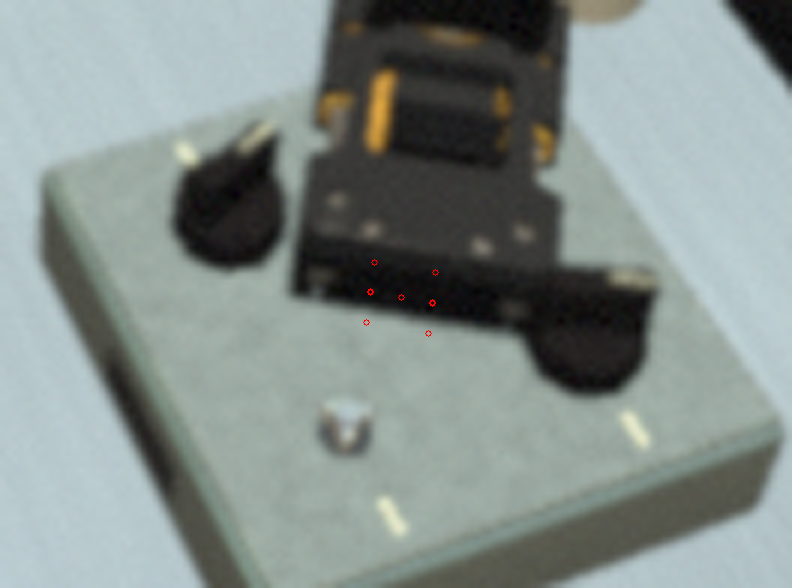

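View pics/g8_top.png

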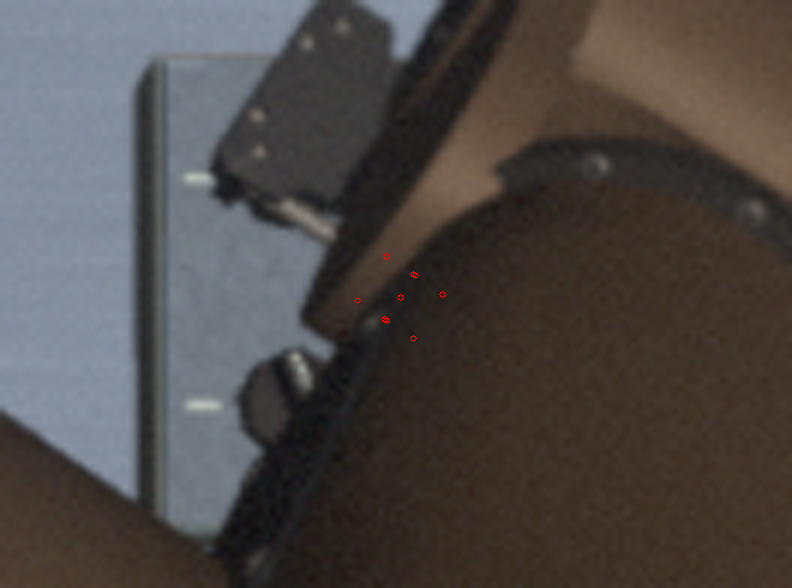

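```bash
python3 -m pendant '[[0,0,1,0],[0,0,2,0],[0,0,3,0],[0,0,4,0],[0,0,4,0]]';python3 -m pendant '[[0,0,1,0],[0,0,2,0],[0,0,3,0],[0,0,4,0],[0,0,4,0]]'
```

```text
t: 8.72
eef_pos: [579.1, -278.5, 43.7]
tcp_rot: [-3.14, -0.0, -2.141]
ft_force: [-0.5, -0.2, 0.3]
opening: 0.007
t: 9.35
eef_pos: [579.0, -278.5, 39.6]
tcp_rot: [-3.14, -0.0, -2.141]
ft_force: [0.6, -0.5, -0.4]
opening: 0.006
```

```bash
python3 -m pendant '[[0,0,1,0],[0,0,2,0],[0,0,2,0]]'; python3 -m pendant '[[0,0,1,0],[0,0,2,0],[0,0,2,0]]'; python3 gm.py g9 66 6
```

```text
t: 9.72
eef_pos: [579.0, -278.5, 37.5]
tcp_rot: [-3.14, -0.0, -2.141]
ft_force: [-0.3, -0.2, -0.2]
opening: 0.006
t: 10.1
eef_pos: [579.0, -278.4, 35.4]
tcp_rot: [-3.14, -0.0, -2.141]
ft_force: [0.7, -1.4, -0.6]
opening: 0.004
g9_top x0,y0,f 369 161 6
[[435.8, 211.0], [433.5, 214.7], [438.3, 207.4], [438.0, 217.7], [442.8, 210.4], [433.3, 214.5], [438.1, 207.3], [428.8, 211.6], [433.6, 204.3]]
g9_side x0,y0,f 331 291 6
[[397.6, 340.8], [392.5, 339.9], [402.7, 341.7], [391.8, 344.9], [402.1, 346.8], [392.5, 339.8], [402.7, 341.6], [393.2, 334.9], [403.3, 336.7]]
[ 578.99119553 -278.4885053    35.45217339] [-3.14016261e+00 -2.16047589e-04 -2.14142737e+00]
```

View pics/g9_side.png

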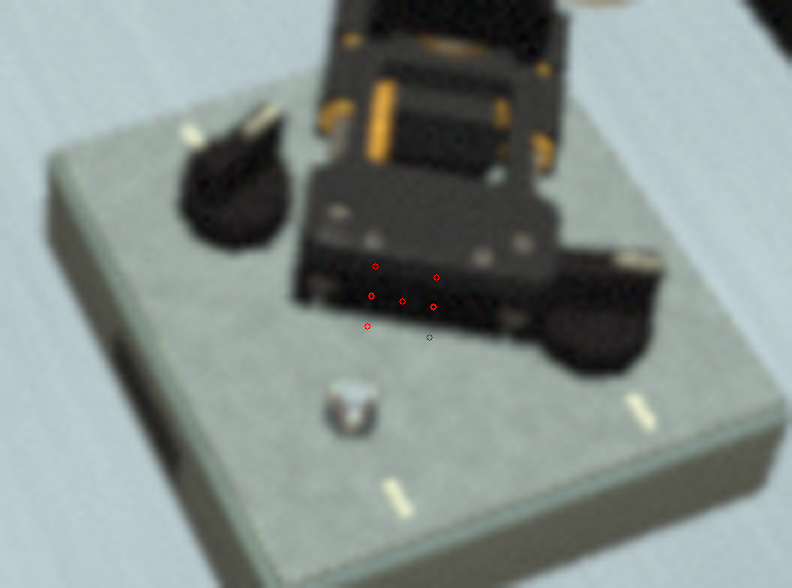

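```bash
python3 -m pendant '[[0,0,1,0],[0,0,2,0],[0,0,2,0]]'; python3 -m pendant '[[0,0,1,0],[0,0,2,0],[0,0,2,0]]';python3 -m pendant '[[0,0,1,0],[0,0,2,0],[0,0,2,0]]';  python3 gm.py g10 66 6
```

```text
t: 10.58
eef_pos: [579.0, -278.4, 33.3]
tcp_rot: [-3.14, -0.0, -2.141]
ft_force: [0.7, 0.2, -0.3]
opening: 0.007
t: 10.95
eef_pos: [578.9, -278.4, 31.2]
tcp_rot: [-3.14, -0.0, -2.141]
ft_force: [-0.2, 0.5, -0.7]
opening: 0.003
t: 11.32
eef_pos: [579.1, -278.5, 30.8]
tcp_rot: [-3.14, -0.0, -2.141]
ft_force: [-4.1, 3.2, 15.3]
opening: 0.005
g10_top x0,y0,f 369 162 6
[[435.3, 211.3], [433.0, 215.0], [437.8, 207.7], [437.4, 217.9], [442.2, 210.7], [432.8, 214.8], [437.6, 207.6], [428.3, 211.9], [433.1, 204.6]]
g10_side x0,y0,f 331 293 6
[[397.3, 342.1], [392.3, 341.4], [402.4, 343.2], [391.6, 346.4], [401.8, 348.2], [392.3, 341.1], [402.4, 342.9], [392.9, 336.2], [403.0, 338.0]]
[ 579.06198917 -278.50107232   30.81748986] [-3.13941531e+00 -2.41458148e-04 -2.14132904e+00]
```

View pics/g10_side.png

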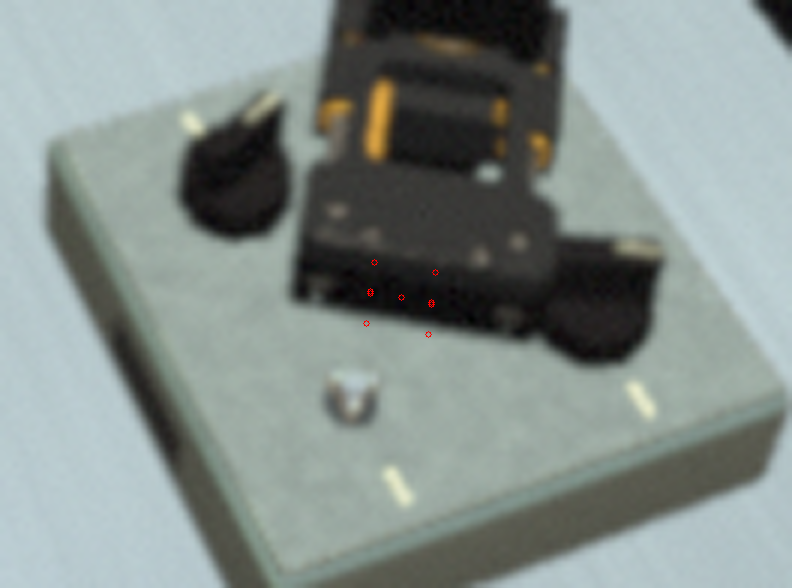

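View pics/g10_top.png

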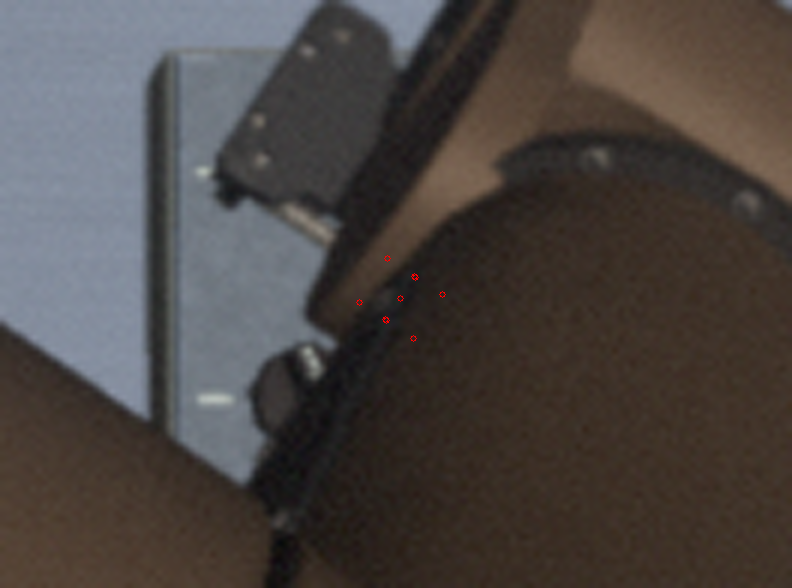

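```bash
python3 - <<'E'
from h import *
s=env.state();print(s["ft_force"],s["moment"],s["tau"],s["joints"]);print(env.tcp_to_grasp,[a for a in dir(env) if a[0]!="_"])
E
python3 -m pendant '[[0,0,-5,0],[0,0,-5,0]]'
```

```text
[-4.55236373  2.12311895 15.13037506] [ 0.54183961  0.86922637 -0.0597449 ] [-1.21018826e-01 -5.92147851e+01 -1.88265932e+01  8.44147685e-02
 -1.44531727e+00 -7.26683829e-04] [-5.50901863e-01  6.96667542e-01  1.65373047e+00 -4.00402240e-04
  7.89022494e-01  1.59070870e+00]
18.8 ['IKError', 'state', 'tcp_to_grasp']
t: 11.68
eef_pos: [579.3, -278.6, 36.2]
tcp_rot: [-3.139, -0.0, -2.141]
ft_force: [1.0, -1.6, 0.8]
opening: 0.006
```

Run:
```python
from h import *
P={n:vision.read_camera(n) for n in("top","side")}
def a(n,o,p1,p2,z=94):
    w=[atz(P[n],(p[0]/o[2]-.5+o[0],p[1]/o[2]-.5+o[1]),z) for p in(p1,p2)]
    d=w[0]-w[1]; print(n,w[0][:2].round(1),w[1][:2].round(1),np.hypot(*d[:2]).round(1),"angle",np.degrees(np.arctan2(d[1],d[0])).round(1),"mid",((w[0]+w[1])/2)[:2].round(1))
ct=(376,165,6);cs=(320,285,5)
print("knob3");a("top",ct,(533,95),(478,185));a("side",cs,(606,243),(518,238))
print("knob1");a("top",ct,(248,97),(305,185));
print("knob2");a("top",ct,(265,328),(283,425));a("side",cs,(288,118),(215,170))
```

```text
knob3
top [ 637.2 -324.6] [ 604.2 -305. ] 38.4 angle -30.8 mid [ 620.7 -314.8]
side [ 635.8 -325.6] [ 606.6 -312.3] 32.1 angle -24.5 mid [ 621.2 -318.9]
knob1
top [ 633.5 -223.1] [ 602.5 -243.5] 37.2 angle 33.4 mid [ 618.  -233.3]
knob2
top [ 551.2 -229.7] [ 517.  -236.3] 34.8 angle 11.0 mid [ 534.1 -233. ]
side [ 551.4 -231.7] [ 514.8 -245. ] 38.9 angle 20.1 mid [ 533.1 -238.3]
```

```bash
python3 -m pendant '[[0,0,-30,0],[0,0,-64,0],[11,-56,-64,-5],[11,-56,-64,-5],[11,-56,-64,-5],[11,-56,-64,-5]]' 0.35; sed -i 's/s,pts=fingers()/s,pts=fingers(); pts=[q+np.array([0,0,24]) for q in pts]/' gm.py; python3 gm.py k1 66 6
```

```text
t: 12.52
eef_pos: [619.5, -317.2, 99.4]
tcp_rot: [-3.141, -0.0, -2.054]
ft_force: [-0.4, 0.5, 0.2]
opening: 0.579
k1_top x0,y0,f 399 136 6
[[465.3, 185.5], [475.5, 196.5], [479.9, 188.1], [480.6, 199.3], [485.0, 190.9], [450.6, 182.8], [455.1, 174.5], [445.5, 180.0], [450.0, 171.7]]
k1_side x0,y0,f 367 273 6
[[433.5, 322.2], [428.5, 335.4], [440.1, 336.6], [428.8, 341.1], [440.5, 342.3], [427.3, 308.6], [438.3, 309.7], [427.0, 303.6], [437.9, 304.7]]
[ 619.73815587 -317.36780847   99.76954334] [-3.14006260e+00 -3.95783478e-04 -2.05396855e+00]
```

View pics/k1_side.png

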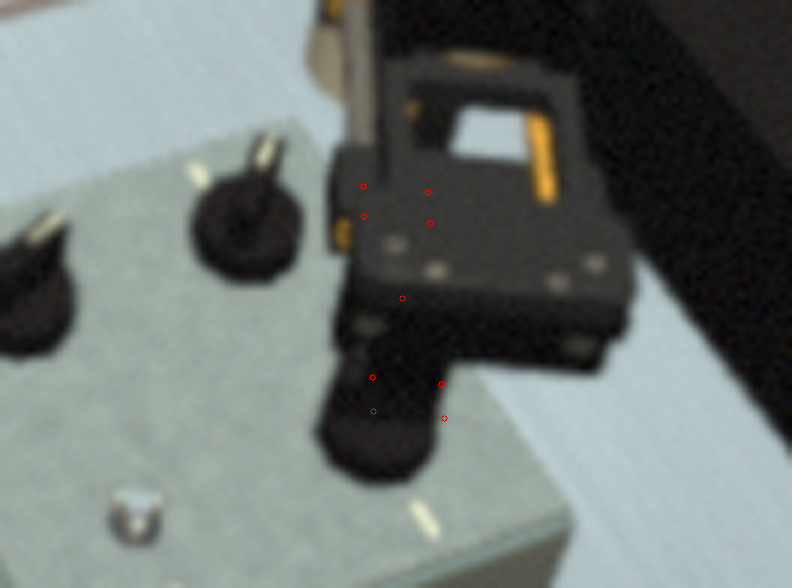

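View pics/k1_top.png

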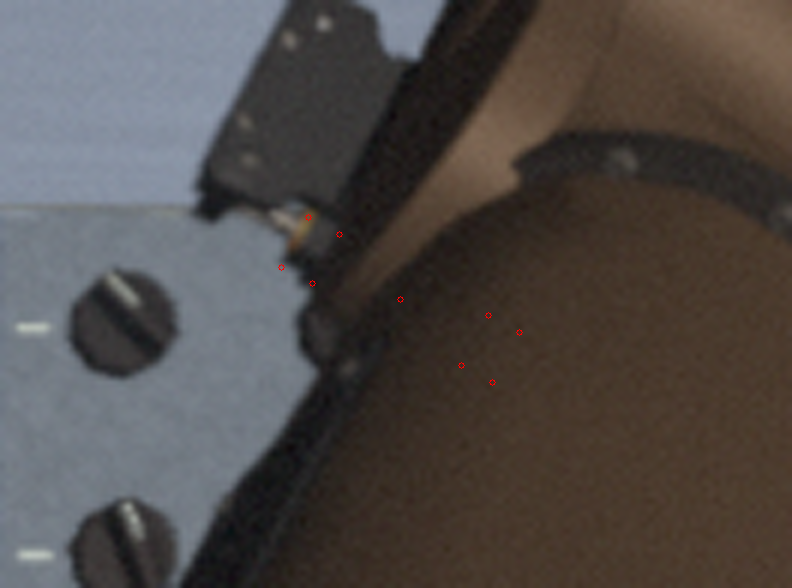

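```bash
python3 -m pendant '[[0,0,15,0],[0,0,30,0],[0,0,40,0],[0,0,45,0],[0,0,45,0],[0,0,45,0]]'; python3 gm.py k2 66 6
```

```text
t: 13.38
eef_pos: [620.0, -317.6, 55.2]
tcp_rot: [-3.139, -0.0, -2.054]
ft_force: [-0.9, 0.2, 0.6]
opening: 0.648
k2_top x0,y0,f 392 140 6
[[459.0, 189.6], [469.4, 200.5], [473.7, 192.5], [474.3, 203.2], [478.6, 195.2], [444.2, 186.6], [448.5, 178.7], [439.3, 183.9], [443.6, 176.0]]
k2_side x0,y0,f 363 287 6
[[429.6, 337.0], [424.7, 350.4], [435.8, 351.6], [424.9, 356.0], [436.1, 357.2], [423.7, 323.1], [434.2, 324.2], [423.5, 318.2], [433.9, 319.2]]
[ 619.99483683 -317.5280958    55.23753661] [-3.13927409e+00 -4.30086057e-04 -2.05393866e+00]
```

View pics/k2_side.png

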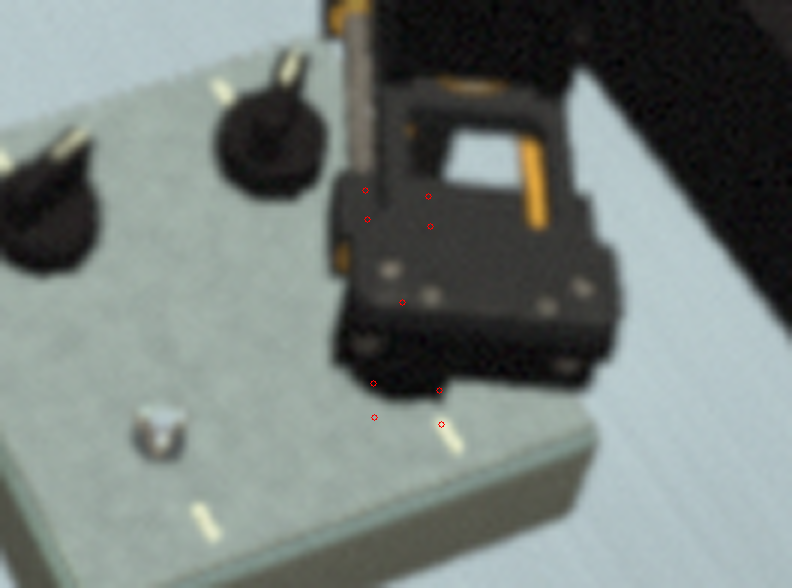

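View pics/k2_top.png

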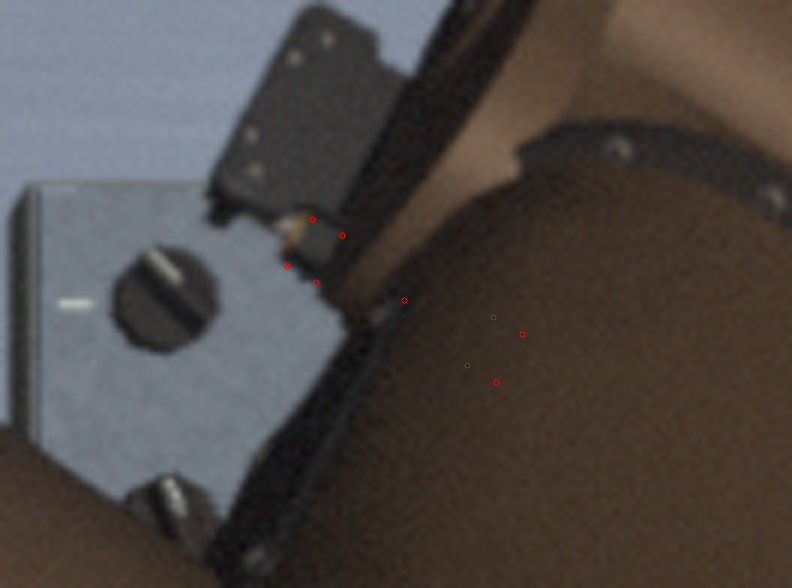

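```bash
python3 -m pendant '[[0,0,0,0],[0,0,0,0],[0,0,0,0],[0,0,0,0],[0,0,0,0],[0,0,0,0],[0,0,0,0],[0,0,0,0]]' 1
```

```text
t: 14.48
eef_pos: [619.6, -318.5, 55.4]
tcp_rot: [-3.139, -0.002, -2.054]
ft_force: [-2.7, -4.3, 1.3]
opening: 0.102
```

```bash
python3 -m pendant '[[0,0,0,-8],[0,0,0,-16],[0,0,-0.5,-24],[0,0,-1,-32],[0,0,-1.5,-40],[0,0,-2,-48]]'
```

```text
t: 15.22
eef_pos: [618.9, -320.2, 57.2]
tcp_rot: [3.14, -0.005, -1.212]
ft_force: [-2.8, -11.0, -2.7]
opening: 0.105
```

```bash
python3 -m pendant '[[1.5,0.5,0,8],[1.5,0.5,0,16],[1.5,0.5,-0.5,24],[1.5,0.5,-1,32],[1.5,0.5,-1.5,40],[1.5,0.5,-2,48],[1.5,0.5,-2.5,56]]'
```

```text
t: 16.1
eef_pos: [618.9, -319.8, 58.9]
tcp_rot: [-3.141, -0.002, -2.194]
ft_force: [3.2, 8.2, -2.9]
opening: 0.105
```

```bash
python3 -m pendant '[[0,0,0,-8],[0,0,-0.5,-17],[0,0,-1.2,-26],[0,0,-2,-35],[0,0,-2.8,-44],[0,0,-3.6,-53],[0,0,-4.4,-62],[0,0,-5,-70]]';python3 -m pendant '[[0,0,0,8],[0,0,-0.5,17],[0,0,-1.2,26],[0,0,-2,35],[0,0,-2.8,44],[0,0,-3.6,53],[0,0,-4.4,62],[0,0,-5,70]]'
```

```text
t: 17.1
eef_pos: [619.1, -321.5, 63.8]
tcp_rot: [3.14, -0.004, -0.967]
ft_force: [1.5, -2.7, -1.5]
opening: 0.105
t: 18.1
eef_pos: [619.1, -321.5, 68.8]
tcp_rot: [-3.139, -0.003, -2.194]
ft_force: [-0.5, 0.3, 0.2]
opening: 0.1
```

```bash
python3 -m pendant '[[0,0,-30,0],[0,0,-60,0],[0,0,-80,0],[-60,40,-80,-8],[-120,80,-80,-16],[-180,120,-80,-24],[-230,160,-80,-32],[-280,195,-80,-37]]'; python3 s.py c1
```

```text
t: 19.1
eef_pos: [623.8, -6.8, 147.6]
tcp_rot: [-3.141, -0.004, -1.545]
ft_force: [1.3, -0.8, -0.6]
opening: 0.103
{'t': 19.2, 'joints': array([-0.10962356,  0.53174878,  1.61020234, -0.00368614,  0.99899762,
        1.43301064]), 'qvel': array([-0.08494935,  0.00664278, -0.0177548 , -0.02463283, -0.00165376,
       -0.00509686]), 'tau': array([  3.44115861, -62.89634228, -24.06948209,   0.26881143,
        -0.10280894,   0.07296169]), 'eef_pos': array([623.57503308,  -3.25991495, 147.6638761 ]), 'tcp_rot': array([-3.14138384, -0.00315969, -1.54064078]), 'ft_force': array([ 1.14034463,  0.29540882, -0.18391054]), 'moment': array([ 0.00989342,  0.03063866, -0.03774257]), 'opening': 0.10141840225872542}
```

View pics/side_c1.png

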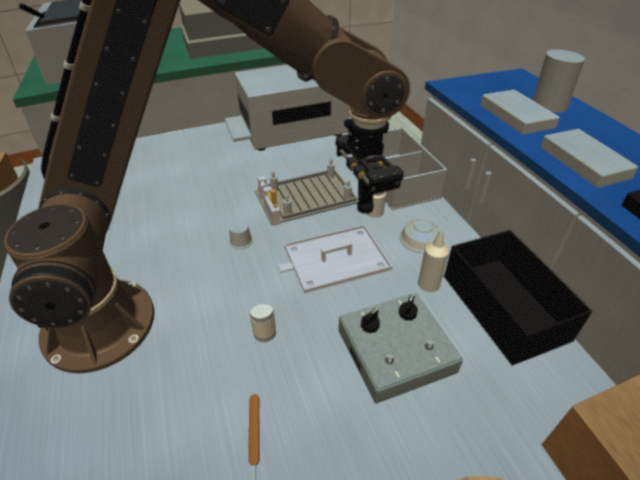

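```bash
python3 -m pendant '[[-60,-4,0,0],[-120,-8,0,0],[-180,-12,0,0],[-240,-17,0,0],[-284,-17,30,0],[-284,-17,60,0],[-284,-17,60,0],[-284,-17,60,0]]'; python3 -m pendant '[[0,0,0,0]]'; python3 gm.py r1 66 6
```

```text
t: 20.2
eef_pos: [632.8, 280.4, 87.9]
tcp_rot: [-3.14, -0.003, -1.542]
ft_force: [0.5, -0.2, -0.2]
opening: 0.097
t: 20.32
eef_pos: [633.6, 279.8, 89.5]
tcp_rot: [-3.138, -0.002, -1.543]
ft_force: [-0.4, 0.5, -0.3]
opening: 0.101
r1_top x0,y0,f 112 123 6
[[178.1, 172.6], [180.4, 177.2], [180.6, 167.8], [186.0, 177.2], [186.3, 167.8], [175.7, 177.3], [175.9, 167.9], [170.0, 177.3], [170.3, 167.9]]
r1_side x0,y0,f 259 110 6
[[325.2, 159.5], [322.5, 161.1], [329.2, 159.6], [324.1, 163.2], [330.9, 161.7], [321.2, 159.4], [327.9, 157.9], [319.7, 157.3], [326.3, 155.8]]
[633.53998903 279.92325405  89.31879406] [-3.13823550e+00 -2.27185884e-03 -1.54255546e+00]
```

View pics/r1_side.png

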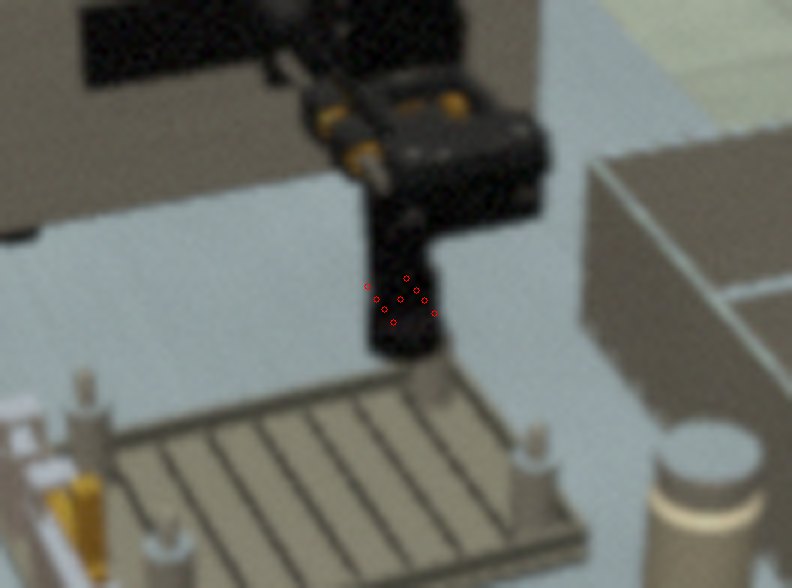

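View pics/r1_top.png

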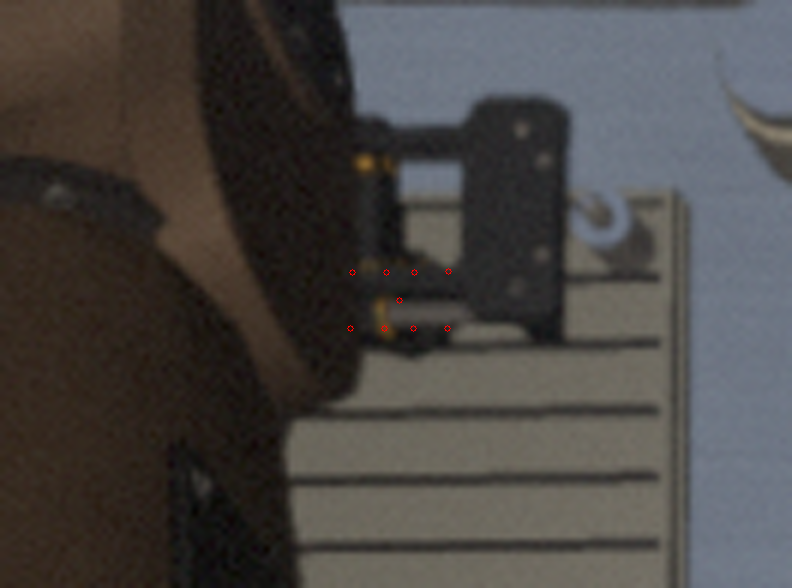

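```bash
python3 -m pendant '[[0,0,25,0],[0,0,45,0],[0,0,60,0],[0,0,70,0],[0,0,74,0],[0,0,77,0],[0,0,78,0],[0,0,78,0]]'
```

```text
t: 21.42
eef_pos: [633.9, 279.8, 11.6]
tcp_rot: [-3.138, -0.002, -1.542]
ft_force: [-0.5, 1.0, -1.1]
opening: 0.103
```

```bash
python3 -m pendant '[[0,0,1,0],[0,0,2,0],[0,0,3,0],[0,0,3,0]]'
```

```text
t: 21.92
eef_pos: [633.9, 279.8, 8.6]
tcp_rot: [-3.138, -0.002, -1.542]
ft_force: [-0.2, 0.8, -0.4]
opening: 0.102
```

```bash
python3 -m pendant '[[0,0,1,0],[0,0,2,0],[0,0,2,0]]'; python3 -m pendant '[[0,0,0,0],[0,0,0,0],[0,0,0,0],[0,0,-20,0],[0,0,-60,0],[0,0,-100,0],[0,0,-120,0],[0,0,-120,0]]' 0.6; python3 gm.py r2 66 6
```

```text
t: 22.3
eef_pos: [634.2, 279.9, 8.1]
tcp_rot: [-3.137, -0.002, -1.542]
ft_force: [-3.0, -2.1, 11.8]
opening: 0.102
t: 23.3
eef_pos: [634.4, 280.4, 130.8]
tcp_rot: [-3.133, -0.001, -1.542]
ft_force: [-1.2, -0.8, -0.5]
opening: 0.402
r2_top x0,y0,f 105 118 6
[[171.8, 167.9], [181.1, 172.7], [181.3, 163.0], [187.0, 172.7], [187.3, 162.9], [162.3, 172.9], [162.6, 163.1], [156.4, 172.9], [156.7, 163.1]]
r2_side x0,y0,f 259 98 6
[[325.1, 147.2], [324.3, 151.2], [331.2, 149.8], [326.0, 153.4], [332.9, 151.9], [319.2, 144.7], [325.9, 143.3], [317.6, 142.7], [324.3, 141.3]]
[633.31133058 280.02079632 127.94487544] [-3.13711026e+00 -1.99952534e-03 -1.54242531e+00]
```

View pics/r2_side.png

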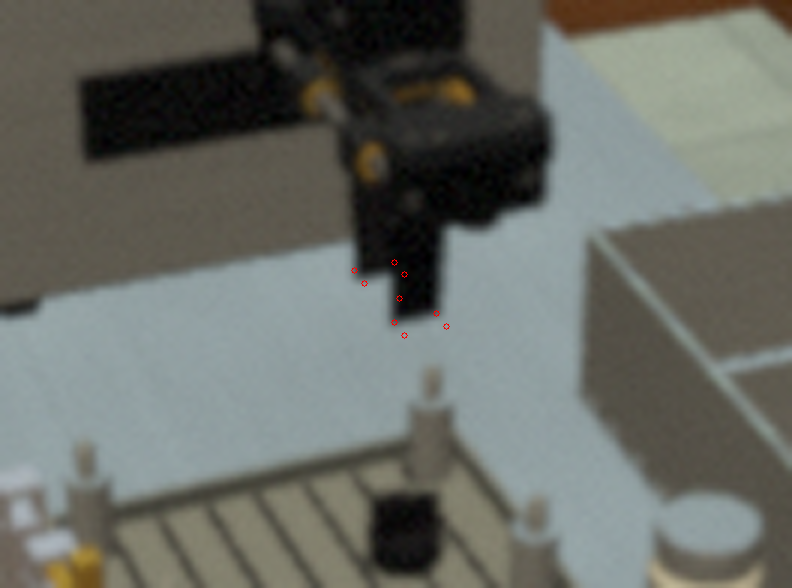

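```bash
python3 -m pendant '[[60,4,0,0],[120,8,0,0],[180,12,0,0],[240,16,0,0],[300,20,0,-8],[360,24,0,-16],[420,28,0,-24],[460,30,0,-31]]' 0.35; python3 -m pendant '[[0,0,0,0],[0,0,0,0]]'
```

```text
t: 24.4
eef_pos: [615.4, -183.1, 127.4]
tcp_rot: [-3.14, -0.002, -0.999]
ft_force: [0.1, 0.1, 0.0]
opening: 0.647
t: 24.65
eef_pos: [614.9, -182.6, 126.4]
tcp_rot: [-3.141, -0.001, -1.0]
ft_force: [-0.2, 0.4, -0.1]
opening: 0.654
```

```bash
python3 -m pendant '[[47,26,0,0],[47,26,0,0],[47,26,25,0],[47,26,45,0],[47,26,60,0],[47,26,70,0],[47,26,71,0],[47,26,71,0]]'; python3 gm.py k3 66 6
```

```text
t: 25.65
eef_pos: [618.8, -236.2, 55.9]
tcp_rot: [-3.141, -0.001, -1.0]
ft_force: [0.3, 0.6, 0.3]
opening: 0.649
k3_top x0,y0,f 355 139 6
[[421.6, 189.0], [436.1, 185.6], [431.1, 177.8], [440.7, 182.8], [435.8, 175.0], [411.9, 200.2], [407.0, 192.3], [407.2, 203.1], [402.3, 195.2]]
k3_side x0,y0,f 342 256 6
[[408.4, 305.1], [419.9, 315.8], [424.8, 309.3], [425.5, 318.7], [430.3, 312.2], [392.3, 301.0], [397.4, 294.9], [387.2, 298.2], [392.3, 292.2]]
[ 618.7625701  -236.34900302   56.09970872] [-3.14049054e+00 -1.59450549e-03 -1.00061802e+00]
```

View pics/k3_side.png

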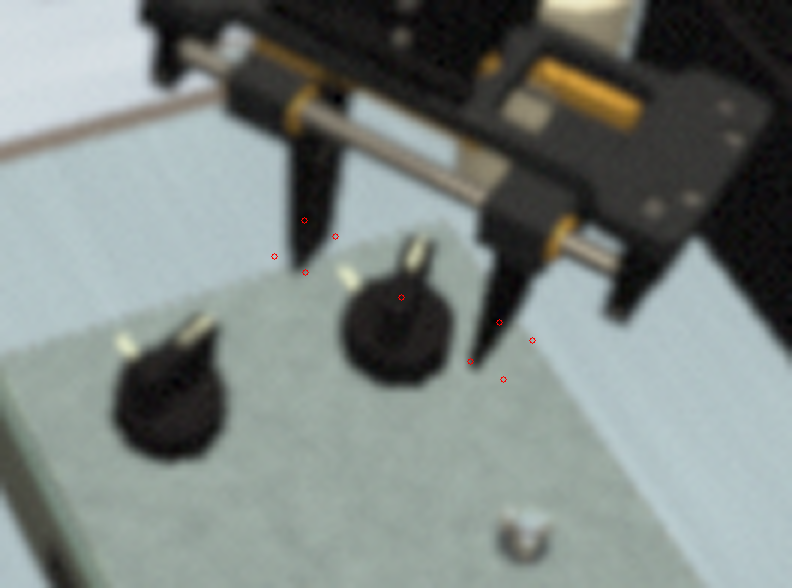

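View pics/k3_top.png

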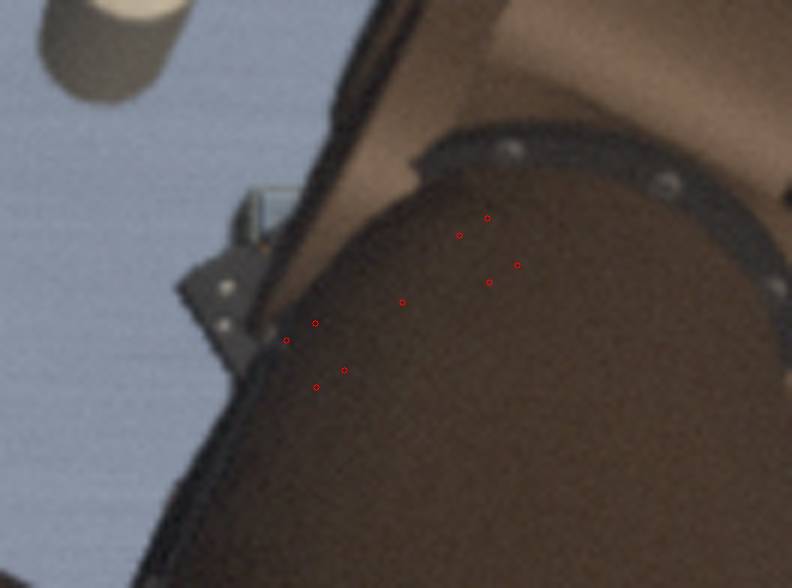

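```bash
python3 -m pendant '[[0,0,0,0],[0,0,0,0],[0,0,0,0],[0,0,0,0],[0,0,0,0]]' 1;  python3 -m pendant '[[0,0,0,-8],[0,0,0,-16],[0,0,-0.5,-24],[0,0,-1,-32],[0,0,-1.5,-40],[0,0,-2,-48]]'
```

```text
t: 26.38
eef_pos: [618.8, -236.3, 56.1]
tcp_rot: [-3.14, -0.002, -1.001]
ft_force: [0.8, -3.0, -0.1]
opening: 0.183
t: 27.12
eef_pos: [619.5, -237.6, 58.2]
tcp_rot: [3.14, -0.004, -0.158]
ft_force: [2.4, -5.2, -2.3]
opening: 0.104
```

```bash
python3 -m pendant '[[0,0.7,0,8],[0,0.7,-0.3,17],[0,0.7,-0.8,26],[0,0.7,-1.4,35],[0,0.7,-2,44],[0,0.7,-2.6,53],[0,0.7,-3.2,62],[0,0.7,-3.6,70]]'
```

```text
t: 28.12
eef_pos: [619.0, -237.2, 61.2]
tcp_rot: [-3.139, -0.001, -1.385]
ft_force: [0.7, 4.3, -3.5]
opening: 0.105
```

```bash
python3 -m pendant '[[0,0,0,-8],[0,0,-0.5,-17],[0,0,-1.2,-26],[0,0,-2,-35],[0,0,-2.8,-44],[0,0,-3.6,-53],[0,0,-4.4,-62],[0,0,-5,-70]]'; python3 -m pendant '[[0,0,0,8],[0,0,-0.5,17],[0,0,-1.2,26],[0,0,-2,35],[0,0,-2.8,44],[0,0,-3.6,53],[0,0,-4.4,62],[0,0,-5,70]]'
```

```text
t: 29.12
eef_pos: [619.1, -237.3, 66.3]
tcp_rot: [3.141, -0.003, -0.158]
ft_force: [-0.7, -0.0, -0.8]
opening: 0.099
t: 30.12
eef_pos: [619.1, -237.3, 71.2]
tcp_rot: [-3.139, -0.001, -1.385]
ft_force: [0.1, -0.4, -0.2]
opening: 0.104
```

```bash
python3 -m pendant '[[0,0,-40,0],[0,0,-75,0],[-60,-8,-75,0],[-120,-15,-75,4],[-180,-22,-75,9],[-240,-30,-75,9],[-300,-37,-75,9],[-360,-45,-75,9]]'; python3 -m pendant '[[0,0,0,0]]'
```

```text
t: 31.12
eef_pos: [596.2, 126.8, 145.8]
tcp_rot: [-3.139, -0.001, -1.542]
ft_force: [1.5, -0.6, -0.8]
opening: 0.103
t: 31.25
eef_pos: [595.5, 130.5, 145.8]
tcp_rot: [-3.139, -0.001, -1.538]
ft_force: [0.0, -0.3, -0.1]
opening: 0.104
```

```bash
python3 -m pendant '[[-60,1,0,0],[-120,2,0,0],[-151,3,0,0],[-151,3,30,0],[-151,3,60,0],[-151,3,90,0],[-151,3,90,0]]'; python3 -m pendant '[[0,0,20,0],[0,0,35,0],[0,0,42,0],[0,0,45,0],[0,0,46,0]]'
```

```text
t: 32.12
eef_pos: [587.0, 280.0, 53.7]
tcp_rot: [3.14, -0.002, -1.538]
ft_force: [-0.5, -0.0, 0.6]
opening: 0.103
t: 32.75
eef_pos: [586.9, 279.9, 8.7]
tcp_rot: [3.14, -0.002, -1.538]
ft_force: [-4.8, -2.0, 12.7]
opening: 0.102
```

Contact made at the floor, so I'll release and go for the last knob.

```bash
python3 -m pendant '[[0,0,-0.5,0],[0,0,-0.5,0],[0,0,-0.5,0],[0,0,-20,0],[0,0,-60,0],[0,0,-100,0],[0,0,-120,0],[0,0,-120,0]]' 0.6; python3 gm.py r3 100 4;  python3 -m pendant '[[60,4,0,0],[120,10,0,0],[180,20,0,0],[240,30,0,0],[300,40,0,0],[360,50,0,-8],[420,60,0,-14],[470,68,0,-14]]' 0.35;  python3 -m pendant '[[0,0,0,0],[0,0,0,0]]'
```

```text
t: 33.75
eef_pos: [587.8, 280.5, 131.4]
tcp_rot: [-3.139, -0.001, -1.538]
ft_force: [-0.5, 0.0, -0.2]
opening: 0.402
r3_top x0,y0,f 70 115 4
[[170.4, 190.7], [179.7, 195.6], [179.9, 185.7], [185.6, 195.5], [185.8, 185.6], [160.9, 195.7], [161.1, 185.9], [155.0, 195.8], [155.2, 185.9]]
r3_side x0,y0,f 208 75 4
[[308.9, 150.1], [307.8, 154.2], [314.9, 152.7], [309.4, 156.4], [316.5, 154.9], [303.0, 147.5], [309.9, 146.1], [301.5, 145.5], [308.3, 144.1]]
[586.75951151 280.04955435 128.66403524] [ 3.14031375e+00 -2.23773385e-03 -1.53823580e+00]
t: 34.85
eef_pos: [533.1, -193.9, 128.7]
tcp_rot: [3.138, -0.001, -1.293]
ft_force: [1.2, 0.2, -0.4]
opening: 0.651
t: 35.1
eef_pos: [532.6, -193.5, 127.8]
tcp_rot: [3.137, 0.001, -1.294]
ft_force: [0.3, 0.0, -0.3]
opening: 0.651
```

View pics/r3_side.png

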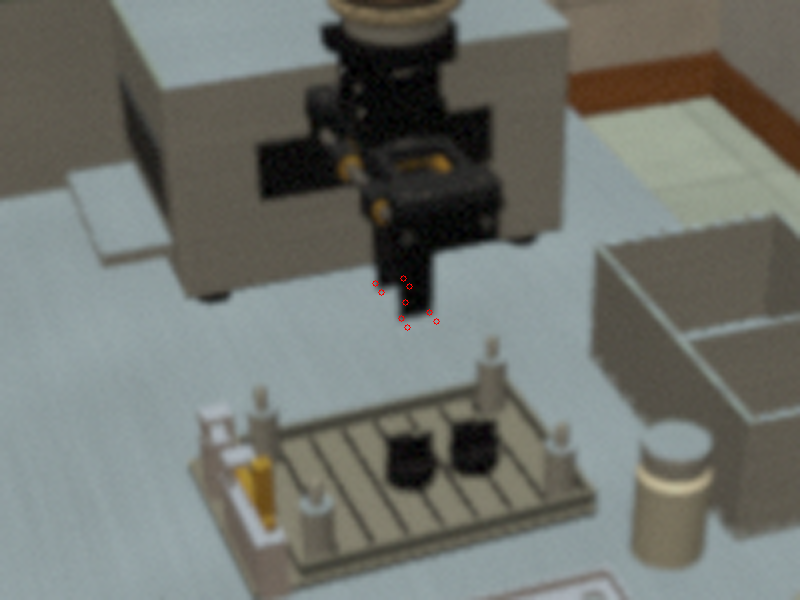

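```bash
python3 -m pendant '[[44,10,0,0],[44,10,0,0],[44,10,25,0],[44,10,45,0],[44,10,60,0],[44,10,70,0],[44,10,72,0],[44,10,72,0]]'; python3 gm.py k4 66 6
```

```text
t: 36.1
eef_pos: [534.9, -238.6, 56.2]
tcp_rot: [3.137, 0.0, -1.294]
ft_force: [0.2, -1.3, 0.6]
opening: 0.652
k4_top x0,y0,f 356 178 6
[[422.4, 227.7], [437.5, 228.7], [435.0, 219.7], [442.8, 227.3], [440.3, 218.3], [409.8, 235.7], [407.4, 226.7], [404.4, 237.1], [401.9, 228.1]]
k4_side x0,y0,f 304 268 6
[[370.3, 317.6], [377.0, 330.7], [385.0, 325.7], [381.2, 335.0], [389.2, 329.8], [356.1, 309.8], [364.0, 305.1], [352.3, 305.9], [360.2, 301.4]]
[ 534.88554889 -238.76754225   56.38637216] [ 3.13770495e+00  1.35243189e-04 -1.29394916e+00]
```

View pics/k4_side.png

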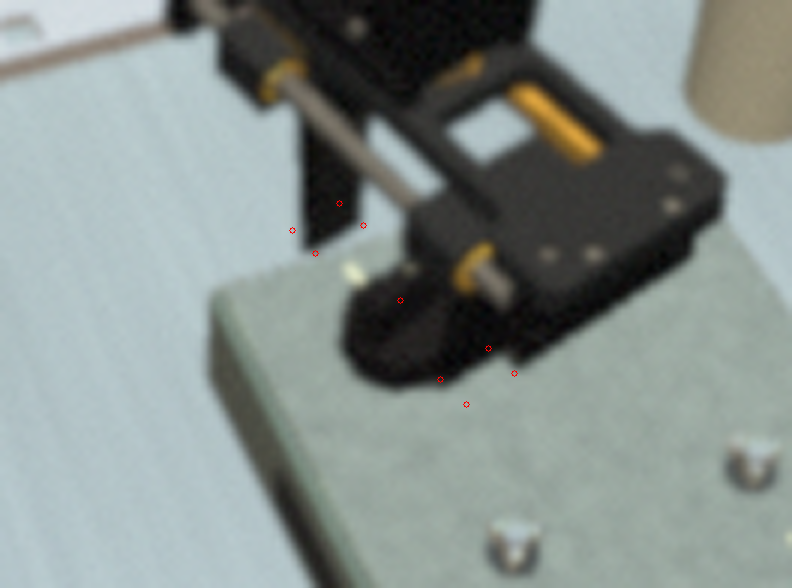

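Tips straddle the blade, so I'll close, then twist and ease upward.

```bash
python3 -m pendant '[[0,0,0,0],[0,0,0,0],[0,0,0,0],[0,0,0,0],[0,0,0,0],[0,0,0,0],[0,0,0,0]]' 1;  python3 -m pendant '[[0,0,0,-8],[0,0,0,-16],[0,0,-0.5,-24],[0,0,-1,-32],[0,0,-1.5,-40],[0,0,-2,-48]]'
```

```text
t: 37.08
eef_pos: [534.9, -238.6, 56.3]
tcp_rot: [3.138, 0.0, -1.294]
ft_force: [0.7, 0.8, -0.5]
opening: 0.104
t: 37.83
eef_pos: [535.6, -239.4, 58.4]
tcp_rot: [3.139, 0.001, -0.452]
ft_force: [3.2, -2.9, -3.1]
opening: 0.105
```

```bash
python3 -m pendant '[[0,0,0,8],[0,0,-0.3,17],[0,0,-0.8,26],[0,0,-1.4,35],[0,0,-2,44],[0,0,-2.6,53],[0,0,-3.2,62],[0,0,-3.6,70]]'
```

```text
t: 38.83
eef_pos: [534.9, -238.4, 61.4]
tcp_rot: [3.137, -0.001, -1.678]
ft_force: [-0.1, 4.8, -3.2]
opening: 0.104
```

```bash
python3 -m pendant '[[0,0,0,-8],[0,0,-0.5,-17],[0,0,-1.2,-26],[0,0,-2,-35],[0,0,-2.8,-44],[0,0,-3.6,-53],[0,0,-4.4,-62],[0,0,-5,-70]]'; python3 -m pendant '[[0,0,0,8],[0,0,-0.5,17],[0,0,-1.2,26],[0,0,-2,35],[0,0,-2.8,44],[0,0,-3.6,53],[0,0,-4.4,62],[0,0,-5,70]]'
```

```text
t: 39.83
eef_pos: [534.9, -238.5, 66.5]
tcp_rot: [3.139, 0.003, -0.452]
ft_force: [0.6, -0.1, -0.9]
opening: 0.108
t: 40.83
eef_pos: [534.9, -238.6, 71.4]
tcp_rot: [3.138, -0.001, -1.678]
ft_force: [0.3, 0.3, -0.6]
opening: 0.1
```

```bash
python3 -m pendant '[[0,0,-40,0],[0,0,-75,0],[-60,6,-75,0],[-120,11,-75,-4],[-180,17,-75,-8],[-240,22,-75,-8],[-300,28,-75,-8],[-360,34,-75,-8]]'; python3 -m pendant '[[0,0,0,0]]'
```

```text
t: 41.82
eef_pos: [539.9, 124.9, 146.4]
tcp_rot: [3.138, -0.001, -1.539]
ft_force: [1.2, 0.2, 0.1]
opening: 0.104
t: 41.95
eef_pos: [539.4, 128.2, 146.3]
tcp_rot: [3.138, -0.0, -1.534]
ft_force: [-0.6, -0.4, -1.3]
opening: 0.102
```

```bash
python3 -m pendant '[[-60,-2,0,0],[-120,-5,0,0],[-152,-7,0,0],[-152,-7,30,0],[-152,-7,60,0],[-152,-7,90,0],[-152,-7,90,0]]'; python3 -m pendant '[[0,0,20,0],[0,0,35,0],[0,0,42,0],[0,0,45,0],[0,0,46,0]]'
```

```text
t: 42.82
eef_pos: [539.7, 279.1, 54.5]
tcp_rot: [3.134, -0.002, -1.535]
ft_force: [0.1, -0.9, -0.5]
opening: 0.104
t: 43.45
eef_pos: [539.7, 279.0, 9.0]
tcp_rot: [3.135, -0.002, -1.535]
ft_force: [-0.6, -0.7, 5.2]
opening: 0.102
```

```bash
python3 -m pendant '[[0,0,-0.5,0],[0,0,-0.5,0],[0,0,-0.5,0],[0,0,-20,0],[0,0,-60,0],[0,0,-100,0],[0,0,-120,0],[0,0,-120,0]]' 0.6;  python3 -m pendant '[[60,0,0,0],[120,0,0,0],[180,0,0,0],[240,0,0,0],[300,0,0,0],[360,0,0,0],[400,0,0,0]]' 0.35;  python3 -m pendant '[[0,0,0,0],[0,0,0,0]]'
python3 - <<'E'
from h import *
np.set_printoptions(precision=1,suppress=True)
for n,c1,c2 in(("top",(190,208),(305,220)),("side",(305,190),(335,258))):
    p=vision.read_camera(n)
    crop(p,c1,66,6,"z_rack_"+n);crop(p,c2,66,6,"z_tray_"+n)
cv2.imwrite("pics/z_side.png",p["pixels"][:,:,::-1])
E
```

```text
t: 44.45
eef_pos: [541.1, 279.5, 130.3]
tcp_rot: [3.137, -0.001, -1.535]
ft_force: [-0.1, 0.8, -0.1]
opening: 0.401
t: 45.32
eef_pos: [554.8, -122.6, 129.2]
tcp_rot: [3.136, -0.0, -1.536]
ft_force: [1.2, -0.0, 0.5]
opening: 0.651
t: 45.58
eef_pos: [554.2, -122.1, 128.2]
tcp_rot: [3.134, 0.001, -1.537]
ft_force: [0.2, 0.5, -0.2]
opening: 0.648
z_rack_top x0,y0,f 124 159 6
z_tray_top x0,y0,f 239 171 6
z_rack_side x0,y0,f 239 141 6
z_tray_side x0,y0,f 269 209 6
```

View pics/z_rack_top.png

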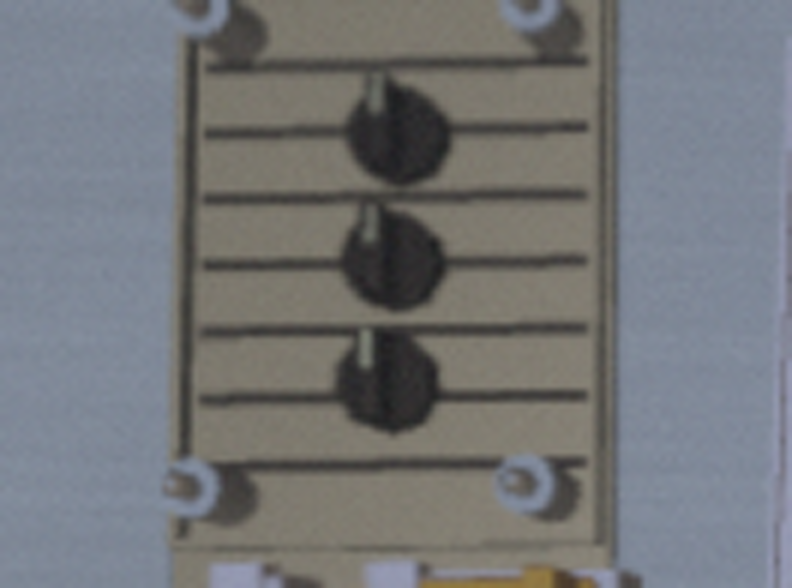

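View pics/z_rack_side.png

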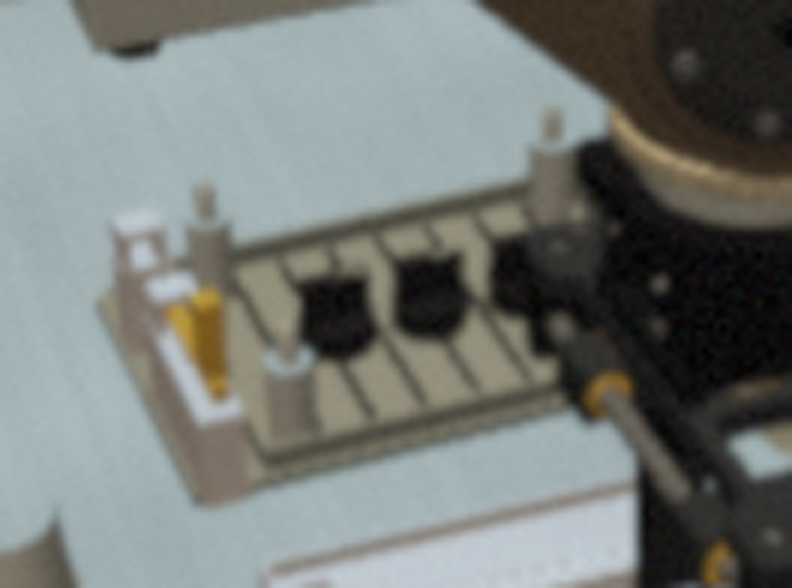

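View pics/z_tray_side.png

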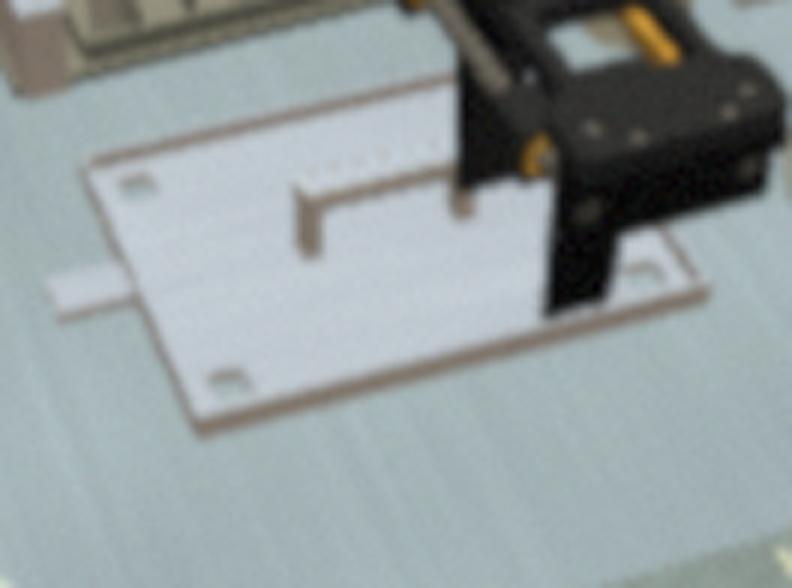

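View pics/z_tray_top.png

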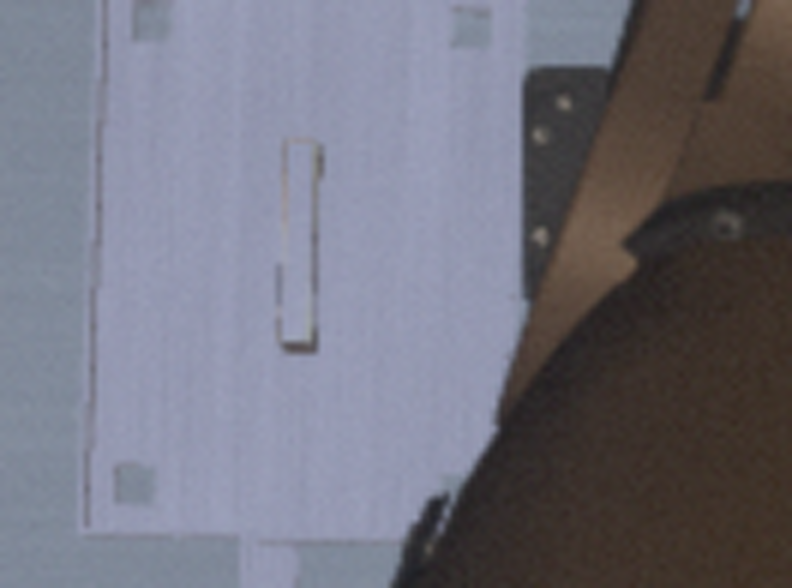

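```bash
cat > fit2.py <<'E'
from h import *
from scipy.optimize import least_squares
np.set_printoptions(precision=2,suppress=True)
P={n:vision.read_camera(n) for n in("top","side")}
def px(o,pts): return [((x/o[2]-.5+o[0]),(y/o[2]-.5+o[1])) for x,y in pts]
rt=(124,159,6); rs=(239,141,6)
for n,o,pts in(("top",rt,[(399,133),(393,260),(387,382)]),("side",rs,[(520,283),(430,309),(337,330)])):
    for u,k in zip(px(o,pts),[(634,280),(587,280),(539.7,279)]):
        w=atz(P[n],u,20); print(n,w,w[:2]-np.array(k))
q=lambda z:[(90,62,z),(90,-62,z),(-90,62,z),(-90,-62,z)]
def fit(name,x0,obs):
    for sel in(("top",),("side",),("top","side")):
        ob=[e for e in obs if e[0] in sel]
        if not ob: continue
        f=lambda v:np.concatenate([(proj(P[c],body((v[0],v[1],0,v[2]),m))-np.array(u)).ravel() for c,m,u in ob])
        r=least_squares(f,x0,x_scale=[100,100,1]); print(name,sel,r.x,"yawdeg",np.degrees(r.x[2]),"rms",np.sqrt((r.fun**2).mean()))
fit("rack",[587,280,.02],[("top",q(52),px(rt,[(200,8),(531,6),(191,487),(525,484)])),
 ("side",[q(52)[i] for i in(2,0,3)],px(rs,[(209,225),(551,150),(288,358)])),
 ("side",[q(72)[i] for i in(2,0,3)],px(rs,[(205,187),(551,114),(290,328)]))])
tt,ts=(239,171,6),(269,209,6)
fit("tray",[568,40,0],[("top",q(5)[:3],px(tt,[(152,19),(471,28),(135,483)])),("top",[(38,0,42),(-38,0,42)],px(tt,[(302,142),(297,344)])),
 ("side",[q(5)[i] for i in(2,3)],px(ts,[(138,184),(231,381)])),("side",[(-38,0,42)],px(ts,[(300,186)]))])
E
python3 fit2.py
```

```text
top [637.18 282.13  20.  ] [3.18 2.13]
top [587.96 281.87  20.  ] [0.96 1.87]
top [541.06 281.77  20.  ] [1.36 2.77]
side [632.49 277.72  20.  ] [-1.51 -2.28]
side [584.76 272.6   20.  ] [-2.24 -7.4 ]
side [538.01 271.97  20.  ] [-1.69 -7.03]
rack ('top',) [588.22 284.41   0.04] yawdeg 2.025339008418717 rms 0.19076555198374262
rack ('side',) [586.04 276.19   0.04] yawdeg 2.085108095629136 rms 0.6147374947667984
rack ('top', 'side') [587.74 282.53   0.04] yawdeg 2.2540729723640998 rms 0.9466861850671983
tray ('top',) [570.1   52.27   0.  ] yawdeg 0.05426431726737125 rms 0.2808296360015186
tray ('side',) [569.37  50.11   0.  ] yawdeg 0.04334116346642058 rms 0.21014775151237547
tray ('top', 'side') [569.96  51.86   0.  ] yawdeg 0.24504092371388525 rms 0.34508513050788997
```

```bash
python3 -m pendant '[[-60,-8,0,0],[-120,-15,0,2],[-172,-21,0,2],[-172,-21,30,2],[-172,-21,60,2],[-172,-21,80,2],[-172,-21,80,2]]';python3 -m pendant '[[0,0,0,0]]'; python3 gm.py t1 66 6
```

```text
t: 46.65
eef_pos: [568.2, 52.0, 47.9]
tcp_rot: [3.133, -0.0, -1.569]
ft_force: [0.4, 0.3, 0.9]
opening: 0.65
t: 46.78
eef_pos: [568.6, 52.4, 48.7]
tcp_rot: [3.134, -0.0, -1.568]
ft_force: [0.3, 0.1, 0.0]
opening: 0.651
t1_top x0,y0,f 221 160 6
[[287.1, 209.1], [301.3, 214.0], [301.5, 204.8], [306.8, 214.1], [307.1, 204.9], [272.6, 213.3], [272.9, 204.2], [267.1, 213.2], [267.4, 204.1]]
t1_side x0,y0,f 266 176 6
[[332.6, 225.5], [333.4, 234.4], [341.3, 232.4], [335.3, 237.5], [343.2, 235.6], [324.3, 218.9], [331.9, 217.1], [322.6, 216.0], [330.2, 214.2]]
[568.58198151  52.24207031  48.80593208] [ 3.13434897e+00 -1.45999049e-04 -1.56804744e+00]
```

View pics/t1_side.png

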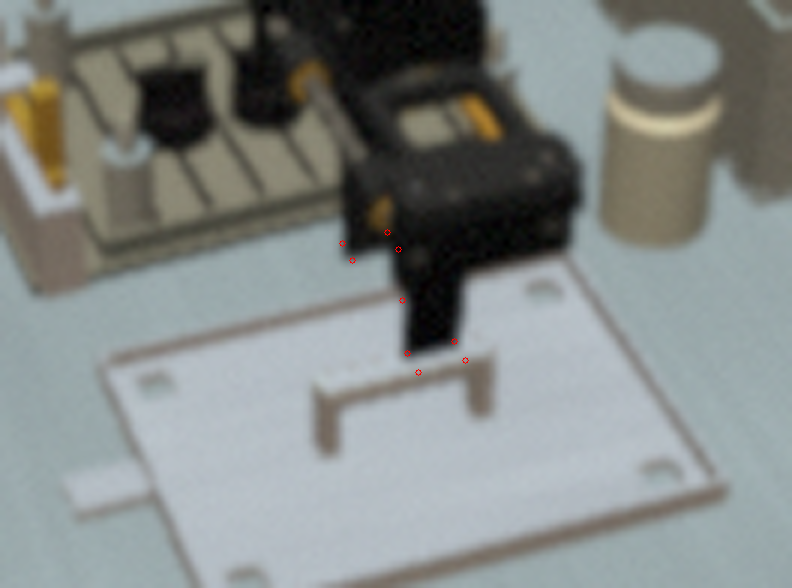

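View pics/t1_top.png

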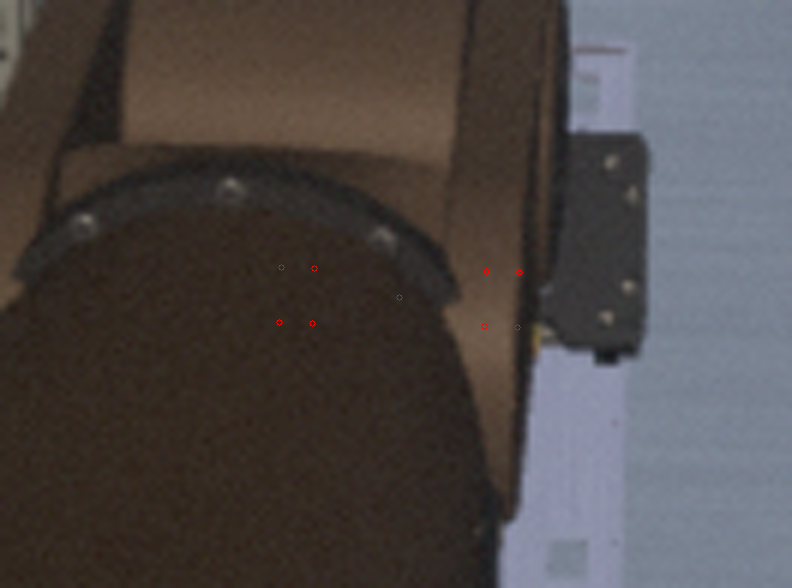

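```bash
python3 -m pendant '[[1,-1,20,0],[1,-1,35,0],[1,-1,45,0],[1,-1,52,0],[1,-1,56,0],[1,-1,56,0]]'; python3 gm.py t2 66 6
```

```text
t: 47.62
eef_pos: [569.2, 51.2, -7.3]
tcp_rot: [3.134, -0.0, -1.568]
ft_force: [0.4, 0.7, 0.8]
opening: 0.653
t2_top x0,y0,f 223 163 6
[[289.4, 212.6], [302.8, 217.3], [303.0, 208.6], [308.1, 217.4], [308.3, 208.7], [275.8, 216.6], [276.1, 208.0], [270.6, 216.5], [270.9, 207.8]]
t2_side x0,y0,f 266 193 6
[[332.8, 242.7], [333.6, 251.7], [341.2, 249.8], [335.4, 254.9], [343.0, 252.9], [324.8, 236.0], [332.1, 234.2], [323.1, 233.1], [330.4, 231.3]]
[569.37602924  51.19236494  -6.90181283] [ 3.13482150e+00 -1.85236605e-04 -1.56808398e+00]
```

View pics/t2_side.png

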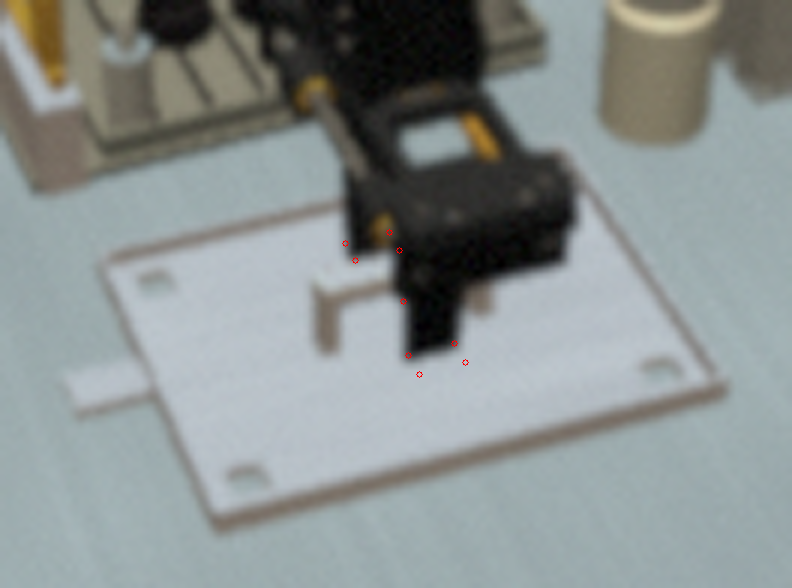

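```bash
python3 -m pendant '[[0,0,0,0],[0,0,0,0],[0,0,0,0],[0,0,0,0],[0,0,0,0],[0,0,0,0],[0,0,0,0]]' 1; python3 gm.py t3 66 6
```

```text
t: 48.6
eef_pos: [569.4, 51.1, -6.9]
tcp_rot: [3.135, -0.0, -1.568]
ft_force: [-0.9, -0.9, 0.1]
opening: 0.127
t3_top x0,y0,f 223 163 6
[[289.5, 212.6], [291.9, 217.0], [292.2, 208.3], [297.2, 217.1], [297.4, 208.4], [286.8, 216.8], [287.0, 208.2], [281.5, 216.7], [281.8, 208.0]]
t3_side x0,y0,f 266 193 6
[[332.8, 242.8], [329.9, 245.2], [337.4, 243.3], [331.6, 248.3], [339.2, 246.3], [328.3, 242.3], [335.7, 240.4], [326.6, 239.3], [334.0, 237.4]]
[569.36752452  51.10928357  -6.9009238 ] [ 3.13478712e+00 -2.40157988e-04 -1.56815276e+00]
```

View pics/t3_side.png

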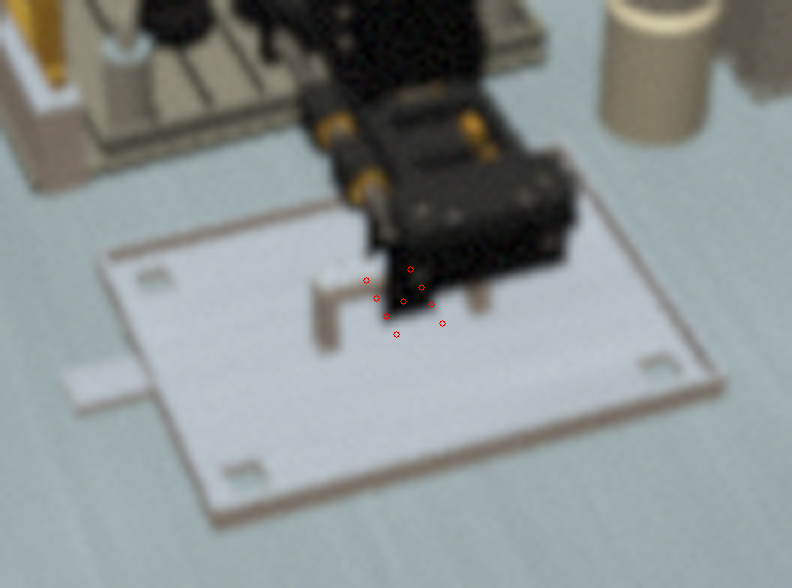

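View pics/t3_top.png

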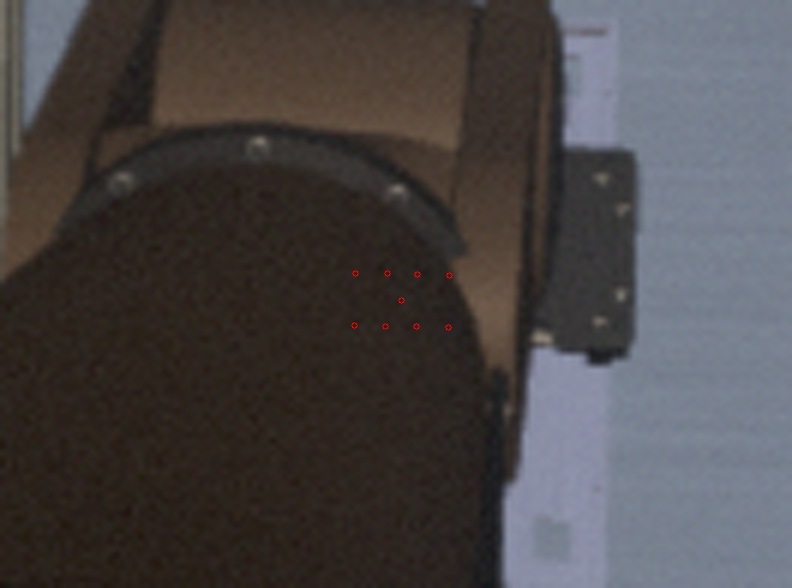

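```bash
python3 -m pendant '[[0,0,-20,0],[0,0,-50,0],[0,0,-90,0],[0,0,-127,0],[0,0,-127,0]]'; python3 -m pendant '[[-40,-3,0,0],[-80,-6,0,0],[-120,-10,0,-2],[-160,-14,0,-2],[-200,-18,0,-2],[-231,-18,0,-2],[-231,-18,0,-2],[-231,-18,0,-2]]'; python3 gm.py t4 80 5
```

```text
t: 49.32
eef_pos: [571.1, 51.3, 122.0]
tcp_rot: [3.139, -0.0, -1.568]
ft_force: [-0.4, 0.1, -4.8]
opening: 0.124
t: 50.32
eef_pos: [587.8, 281.7, 120.4]
tcp_rot: [3.136, -0.001, -1.533]
ft_force: [-0.7, -0.5, -3.8]
opening: 0.123
t4_top x0,y0,f 91 131 5
[[171.3, 191.1], [174.1, 195.9], [174.3, 186.1], [180.0, 195.8], [180.2, 186.1], [168.3, 196.0], [168.5, 186.2], [162.4, 196.1], [162.6, 186.3]]
t4_side x0,y0,f 229 92 5
[[309.4, 152.2], [306.6, 154.0], [313.6, 152.5], [308.2, 156.1], [315.2, 154.6], [305.1, 151.9], [312.0, 150.4], [303.6, 149.8], [310.5, 148.4]]
[588.34086836 281.25130135 121.18048556] [ 3.13758506e+00 -6.76591377e-04 -1.53402396e+00]
```

View pics/t4_side.png

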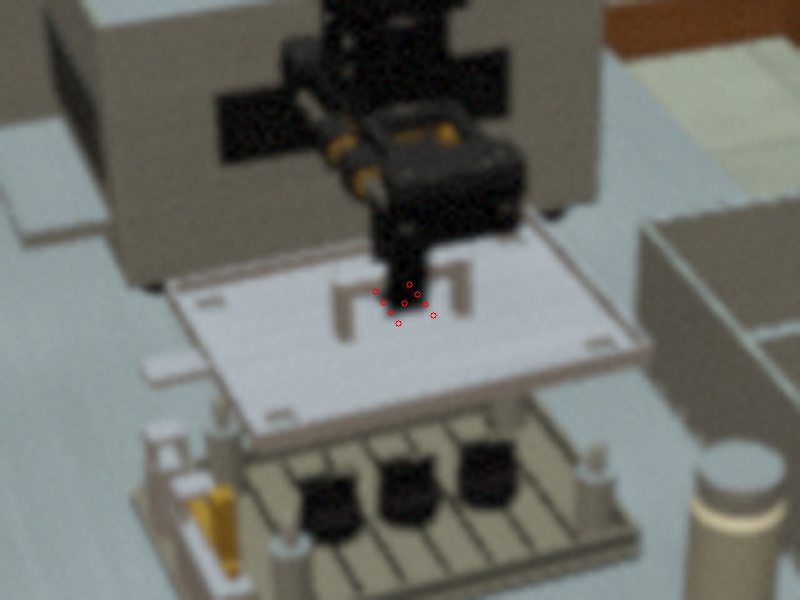

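View pics/t4_top.png

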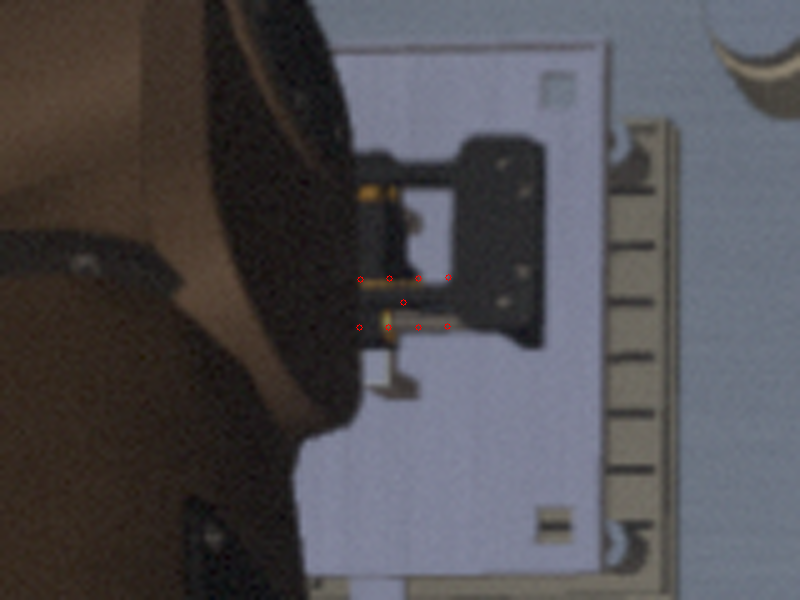

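```bash
cat > fit3.py <<'E'
from h import *
from scipy.optimize import least_squares
np.set_printoptions(precision=2,suppress=True)
P={n:vision.read_camera(n) for n in("top","side")}
def px(o,pts): return [((x/o[2]-.5+o[0]),(y/o[2]-.5+o[1])) for x,y in pts]
q=lambda z:[(90,62,z),(90,-62,z),(-90,62,z),(-90,-62,z)]
def fit(name,x0,z,obs,freez=False):
    for sel in(("top",),("side",)):
        ob=[e for e in obs if e[0] in sel]
        if not ob: continue
        f=lambda v:np.concatenate([(proj(P[c],body((v[0],v[1],v[3] if freez else z,v[2]),m))-np.array(u)).ravel() for c,m,u in ob])
        r=least_squares(f,list(x0)+([z] if freez else []),x_scale=[100,100,1]+([100] if freez else [])); print(name,sel,z,r.x,"yawdeg",np.degrees(r.x[2]),"rms",np.sqrt((r.fun**2).mean()))
E
cat > a.py <<'E'
from fit3 import *
t=(91,131,5);s=(229,92,5)
so=[("side",[q(5)[i] for i in(2,3,1,0)],px(s,[(211,302),(280,416),(600,343),(512,237)]))]
to=[("top",[q(5)[1],q(5)[3]],px(t,[(557,90),(553,524)]))]
for z in(124,128,132): fit("tray",[588,281,.03],z,so+to)
fit("tray",[588,281,.03],128,so,True)
fit("rack",[588,281,.03],0,[("side",[q(72)[2],q(72)[3],q(72)[1]],px(s,[(221,401),(289,525),(596,452)])),("side",[q(52)[2],q(52)[3],q(52)[1]],px(s,[(223,432),(291,549),(594,479)])),])
fit("rack",[588,281,.03],0,[("side",[q(72)[2],q(72)[3],q(72)[1]],px(s,[(221,401),(289,525),(596,452)])),("side",[q(52)[2],q(52)[3],q(52)[1]],px(s,[(223,432),(291,549),(594,479)])),],True)
E
python3 a.py
```

```text
tray ('top',) 124 [589.19 286.38   0.04] yawdeg 2.3254718801670724 rms 0.03939437182128255
tray ('side',) 124 [589.49 289.27   0.03] yawdeg 1.8811513511991904 rms 0.2638326563169071
tray ('top',) 128 [588.43 285.29   0.04] yawdeg 2.332066410266595 rms 0.09523829505046226
tray ('side',) 128 [587.52 283.1    0.03] yawdeg 1.9391818841784367 rms 0.1802904204992138
tray ('top',) 132 [587.67 284.19   0.04] yawdeg 2.33871849742339 rms 0.23105816874247395
tray ('side',) 132 [585.56 276.93   0.03] yawdeg 1.9982651165524894 rms 0.206279648043156
tray ('side',) 128 [586.95 281.3    0.03 129.17] yawdeg 1.9562996326921116 rms 0.1746021661071617
rack ('side',) 0 [585.03 273.92   0.03] yawdeg 1.5267988081629802 rms 0.4474429404669485
rack ('side',) 0 [588.48 285.49   0.03  -8.56] yawdeg 1.544930351421589 rms 0.33836685007697437
```

```bash
python3 -m pendant '[[0,0,15,0],[0,0,30,0],[0,0,42,0],[0,0,48,0],[0,0,48,0],[0,0,48,0]]'; python3 gm.py t5 80 5
```

```text
t: 51.28
eef_pos: [588.7, 281.5, 74.1]
tcp_rot: [3.139, -0.0, -1.534]
ft_force: [0.1, -0.1, -4.1]
opening: 0.124
t5_top x0,y0,f 98 135 5
[[178.5, 195.1], [181.1, 199.7], [181.3, 190.4], [186.7, 199.7], [186.9, 190.3], [175.7, 199.8], [175.8, 190.5], [170.1, 199.9], [170.2, 190.6]]
t5_side x0,y0,f 229 106 5
[[309.8, 166.9], [307.2, 168.8], [314.0, 167.2], [308.7, 171.0], [315.6, 169.4], [305.7, 166.6], [312.4, 165.1], [304.2, 164.5], [310.9, 163.0]]
[588.65682281 281.50199596  74.22492775] [ 3.13920213e+00 -5.16391681e-05 -1.53419331e+00]
```

View pics/t5_side.png

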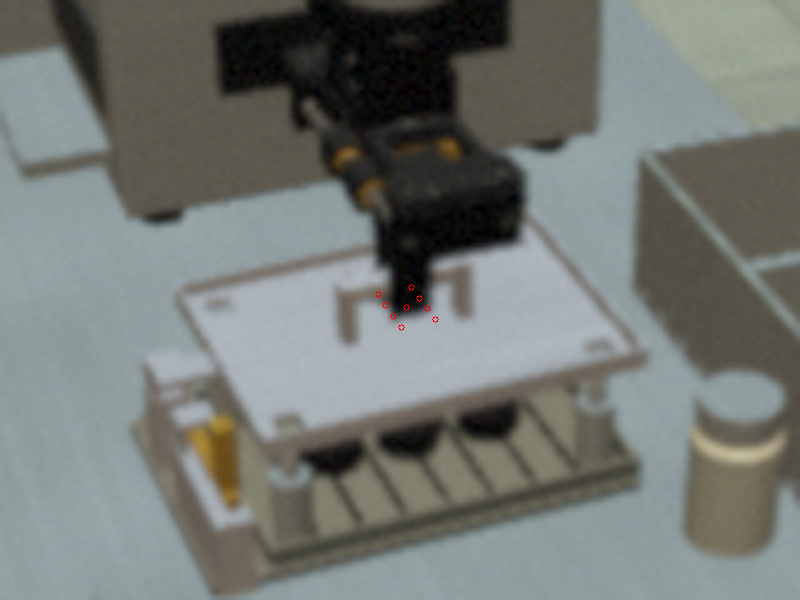

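View pics/t5_top.png

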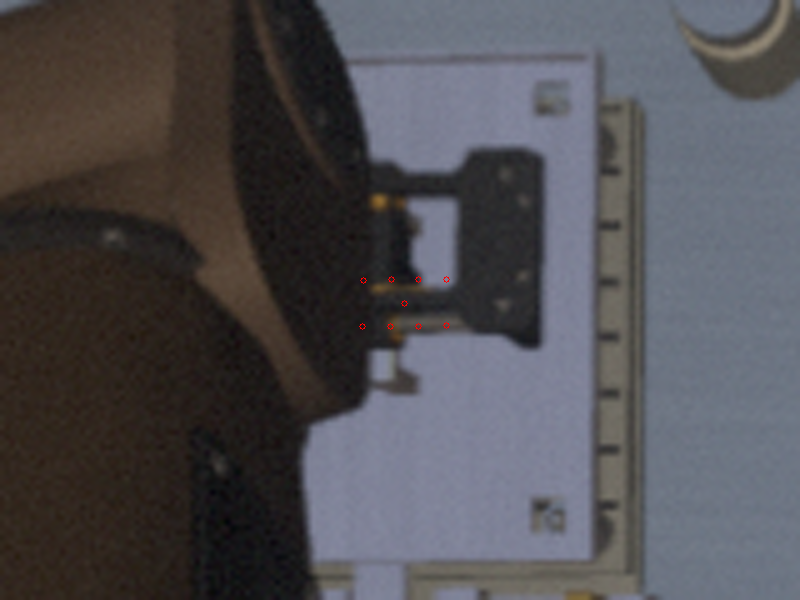

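Run:
```python
from h import *
t=vision.read_camera("top"); s=vision.read_camera("side")
ims=[]
for p,c in((t,(98+551/5,135+97/5)),(t,(98+548/5,135+515/5)),(s,(229+289/5,106+445/5)),(s,(229+597/5,106+370/5))):
    u,v=map(int,c); im=p["pixels"][v-14:v+15,u-19:u+20,::-1]; print(u-19,v-14)
    ims.append(cv2.resize(im,(390,290),interpolation=cv2.INTER_CUBIC))
cv2.imwrite("pics/zz.png",np.vstack([np.hstack(ims[:2]),np.hstack(ims[2:])]))
```

```text
189 140
188 224
267 181
329 166
```

View pics/zz.png

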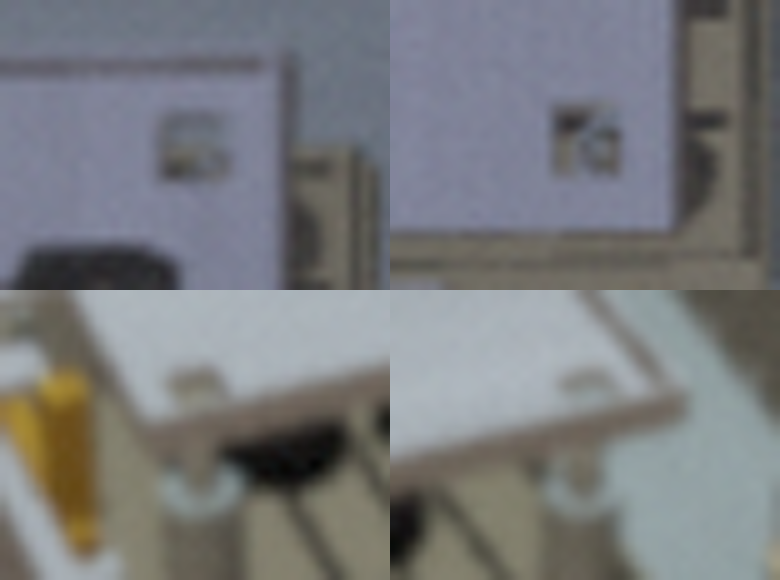

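Run:
```python
from h import *
np.set_printoptions(precision=2,suppress=True)
t=vision.read_camera("top"); s=vision.read_camera("side")
zt=86.2
for n,p,h,k in(("topA+90-62",t,(207.75,154),(212,159.5)),("topB-90-62",t,(207.1,237.7),(211.0,239.2)),("sideL-90-62",s,(286.5,190.3),(286.5,200.)),("sideR+90-62",s,(348,175),(347.5,185.2))):
    a=atz(p,h,zt);b=atz(p,k,52); print(n,a[:2],b[:2],"move",(b-a)[:2])
```

```text
topA+90-62 [682.27 226.67] [679.42 225.55] move [-2.85 -1.13]
topB-90-62 [500.85 219.29] [500.76 219.29] move [-0.09  0.01]
sideL-90-62 [500.64 213.8 ] [499.72 217.68] move [-0.91  3.89]
sideR+90-62 [679.4  223.95] [679.33 224.43] move [-0.07  0.48]
```

```bash
python3 -m pendant '[[-0.7,1,0,0.3],[-0.7,1,4,0.3],[-0.7,1,7,0.3],[-0.7,1,9,0.3],[-0.7,1,11,0.3],[-0.7,1,11,0.3]]'
```

```text
t: 52.32
eef_pos: [587.4, 282.1, 62.8]
tcp_rot: [3.139, -0.0, -1.539]
ft_force: [0.2, 0.5, -3.8]
opening: 0.125
```

Run:
```python
from h import *
t=vision.read_camera("top"); s=vision.read_camera("side")
ims=[]
for p,c in((t,(98+551/5,135+105/5)),(t,(98+548/5,135+515/5)),(s,(229+289/5,106+445/5)),(s,(229+597/5,106+370/5))):
    u,v=map(int,c); im=p["pixels"][v-14:v+15,u-19:u+20,::-1]; print(u-19,v-14)
    ims.append(cv2.resize(im,(390,290),interpolation=cv2.INTER_CUBIC))
cv2.imwrite("pics/zz2.png",np.vstack([np.hstack(ims[:2]),np.hstack(ims[2:])]))
```

```text
189 142
188 224
267 181
329 166
```

View pics/zz2.png

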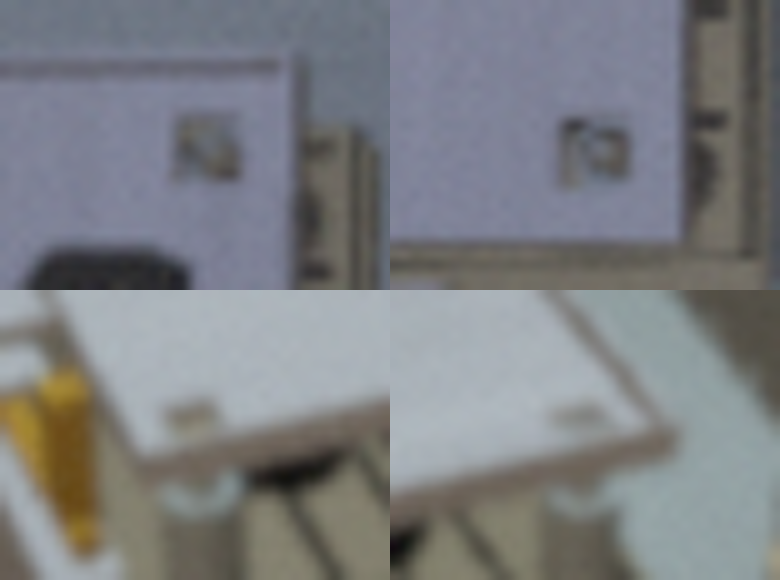

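```bash
python3 -m pendant '[[0,0,1.5,0],[0,0,3,0],[0,0,5,0],[0,0,5,0]]';python3 -m pendant '[[0,0,2,0],[0,0,4,0],[0,0,6,0],[0,0,6,0]]'
```

```text
t: 52.92
eef_pos: [587.4, 282.1, 57.8]
tcp_rot: [3.139, -0.0, -1.539]
ft_force: [-0.6, -0.1, -4.5]
opening: 0.126
t: 53.42
eef_pos: [587.3, 282.0, 51.6]
tcp_rot: [3.138, -0.0, -1.539]
ft_force: [1.1, 0.6, -4.4]
opening: 0.122
```

```bash
python3 -m pendant '[[0,0,2,0],[0,0,4,0],[0,0,5.5,0],[0,0,5.5,0]]';python3 -m pendant '[[0,0,1,0],[0,0,1.5,0],[0,0,1.5,0]]'
```

```text
t: 53.92
eef_pos: [587.2, 282.0, 45.9]
tcp_rot: [3.138, -0.0, -1.539]
ft_force: [-0.1, -0.0, -3.6]
opening: 0.122
t: 54.3
eef_pos: [587.3, 282.0, 45.1]
tcp_rot: [3.139, -0.0, -1.539]
ft_force: [-1.9, -2.2, 5.4]
opening: 0.12
```

```bash
python3 -m pendant '[[0,0,-0.3,0],[0,0,-0.3,0],[0,0,-0.3,0],[0,0,-0.3,0],[0,0,-20,0],[0,0,-60,0],[0,0,-85,0],[0,0,-85,0]]' 0.6; python3 gm.py b1 80 5
```

```text
t: 55.3
eef_pos: [588.4, 282.4, 131.8]
tcp_rot: [-3.141, 0.001, -1.539]
ft_force: [-0.6, 0.5, -1.0]
opening: 0.4
b1_top x0,y0,f 89 130 5
[[169.4, 190.4], [178.7, 195.2], [178.9, 185.3], [184.7, 195.2], [184.9, 185.3], [159.8, 195.4], [160.1, 185.5], [153.9, 195.5], [154.1, 185.6]]
b1_side x0,y0,f 228 89 5
[[308.8, 149.5], [307.8, 153.6], [314.8, 152.1], [309.4, 155.8], [316.5, 154.3], [302.9, 146.9], [309.9, 145.5], [301.5, 144.9], [308.3, 143.5]]
[587.28518692 281.89490271 129.34899917] [ 3.13794298e+00 -5.24797226e-04 -1.53949218e+00]
```

View pics/b1_side.png

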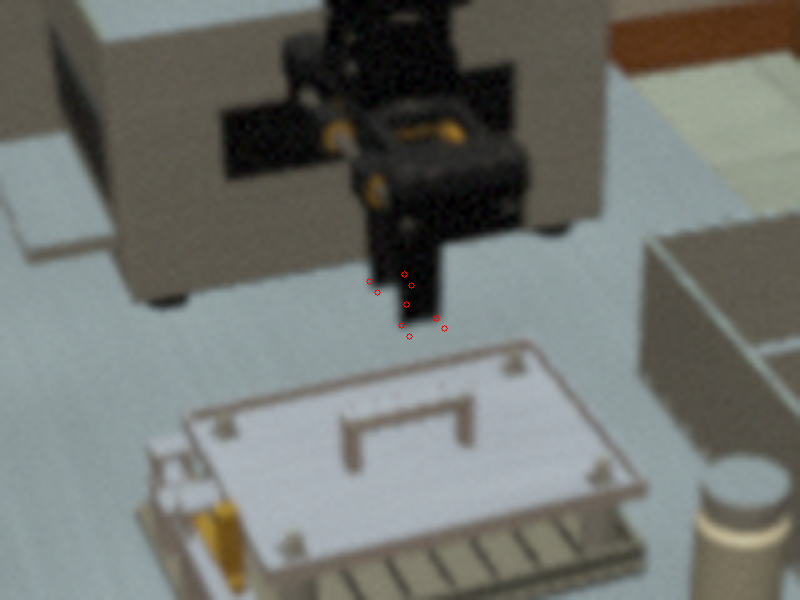

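```bash
python3 -m pendant '[[30,48,0,0],[60,96,0,0],[82,130,0,0],[82,130,0,0],[82,130,20,0],[82,130,20,0]]' 0.45; python3 gm.py b2 66 6
```

```text
t: 56.15
eef_pos: [459.7, 196.0, 108.4]
tcp_rot: [3.135, -0.001, -1.539]
ft_force: [0.3, 0.5, 0.9]
opening: 0.549
b2_top x0,y0,f 145 206 6
[[211.8, 256.0], [224.6, 260.9], [224.7, 251.0], [230.5, 260.9], [230.7, 250.9], [198.8, 261.0], [199.0, 251.1], [192.9, 261.0], [193.1, 251.1]]
b2_side x0,y0,f 205 133 6
[[272.0, 182.0], [271.2, 188.5], [278.9, 186.7], [272.6, 191.1], [280.4, 189.3], [265.2, 177.4], [272.7, 175.8], [263.9, 175.0], [271.4, 173.4]]
[460.22414998 196.12303274 109.56924848] [ 3.13713753e+00 -7.04650030e-04 -1.53926693e+00]
```

View pics/b2_side.png

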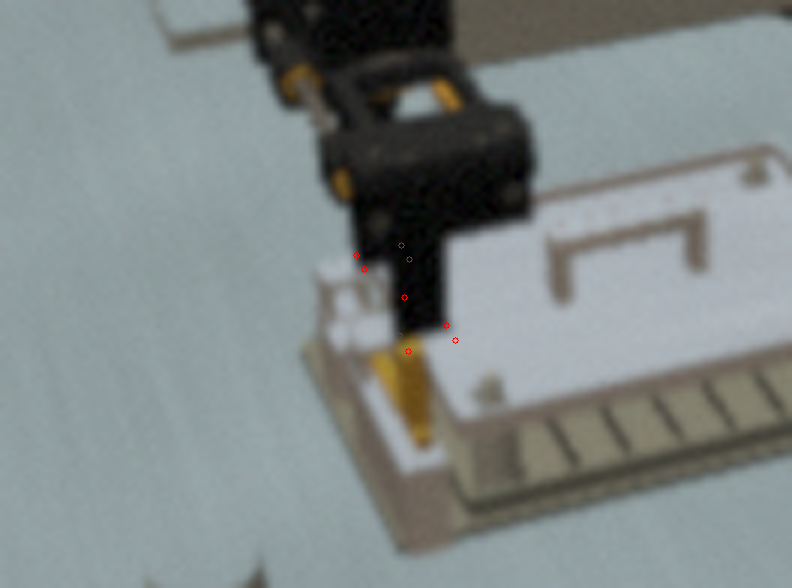

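View pics/b2_top.png

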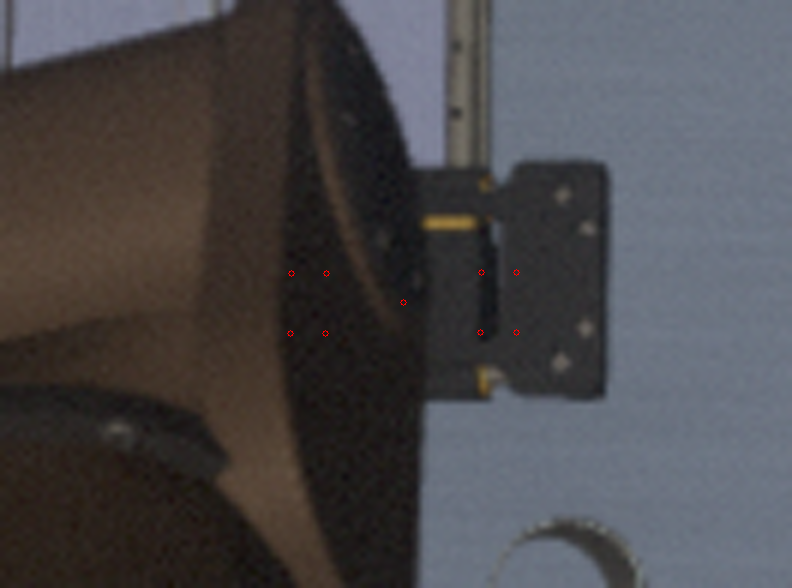

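```bash
python3 -m pendant '[[0,0,10,0],[0,0,20,0],[0,0,30,0],[0,0,40,0],[0,0,47,0],[0,0,47,0]]'; python3 gm.py b3 66 6
```

```text
t: 57.0
eef_pos: [459.8, 196.0, 62.0]
tcp_rot: [3.136, -0.001, -1.539]
ft_force: [-0.4, 0.0, 0.7]
opening: 0.55
b3_top x0,y0,f 151 208 6
[[217.1, 257.2], [229.3, 261.9], [229.4, 252.4], [235.0, 261.8], [235.1, 252.4], [204.7, 262.0], [204.9, 252.5], [199.1, 262.0], [199.2, 252.6]]
b3_side x0,y0,f 207 148 6
[[273.4, 197.1], [272.6, 203.7], [280.1, 201.9], [274.0, 206.4], [281.6, 204.5], [266.8, 192.5], [274.1, 190.8], [265.5, 190.0], [272.8, 188.3]]
[460.12401261 196.12539863  62.67776544] [ 3.13730140e+00 -6.52974990e-04 -1.53931142e+00]
```

View pics/b3_side.png

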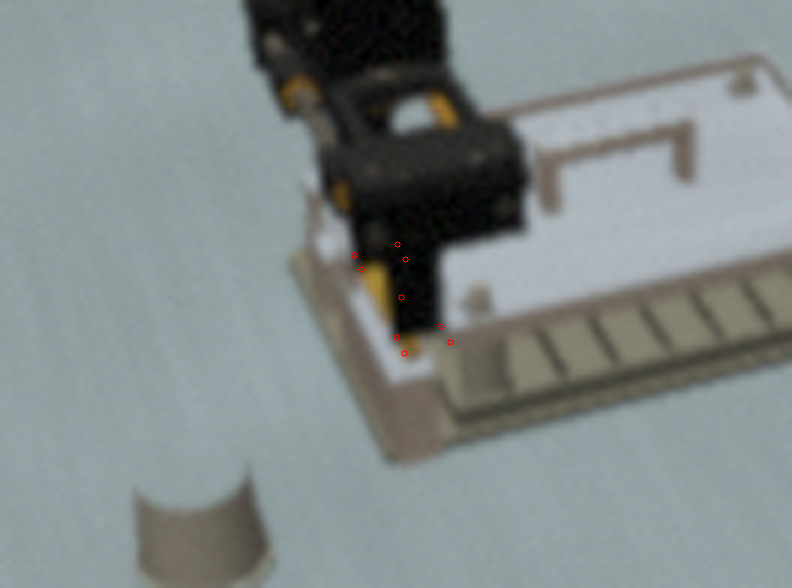

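```bash
python3 -m pendant '[[0,0,0,0],[0,0,0,0],[0,0,0,0],[0,0,0,0],[0,0,0,0],[0,0,0,0]]' 1
```

```text
t: 57.85
eef_pos: [460.2, 196.1, 62.7]
tcp_rot: [3.137, -0.001, -1.539]
ft_force: [-0.5, 0.3, 1.5]
opening: 0.127
```

```bash
python3 -m pendant '[[-6,0,0,0],[-13,0,0,0],[-20,0,0,0],[-27,0,0,0],[-34,0,0,0],[-38,0,0,0],[-38,0,0,0]]'
```

```text
t: 58.72
eef_pos: [458.8, 234.7, 62.7]
tcp_rot: [3.137, -0.0, -1.539]
ft_force: [-2.2, 2.0, 3.1]
opening: 0.124
```

```bash
python3 -m pendant '[[-2,0,0,0],[-4,0,0,0],[-5.5,0,0,0],[-5.5,0,0,0]]';python3 -m pendant '[[-1,0,0,0],[-2,0,0,0],[-2,0,0,0]]'
```

```text
t: 59.22
eef_pos: [458.6, 239.0, 62.7]
tcp_rot: [3.137, -0.002, -1.539]
ft_force: [-1.5, -11.9, 5.2]
opening: 0.125
t: 59.6
eef_pos: [458.5, 239.0, 62.7]
tcp_rot: [3.136, -0.005, -1.538]
ft_force: [0.3, -19.8, 7.0]
opening: 0.127
```

```bash
python3 -m pendant '[[0,0,0,0],[0,0,0,0],[0,0,0,0],[0,0,0,0],[0,0,-20,0],[0,0,-60,0],[0,0,-100,0],[0,0,-100,0]]' 0.5; python3 -m pendant '[[60,0,-20,0],[120,0,-20,0],[180,0,-20,0],[240,0,-20,0],[300,0,-20,0],[300,0,-20,0]]'; python3 -m pendant '[[0,0,0,0],[0,0,0,0]]'
python3 - <<'E'
from h import *
np.set_printoptions(precision=1,suppress=True)
for n,c1 in(("top",(190,208)),("side",(295,195))):
    p=vision.read_camera(n)
    crop(p,c1,66,6,"f_"+n); cv2.imwrite(f"pics/full_{n}.png",p["pixels"][:,:,::-1])
    for q in("shaker","sauce_cup","squeeze","scraper","spice_can","knob1"):
        for e in vision.find_in(p,q)[:1]: print(n,q,round(e["confidence"],2),world(p,e["at"]))
E
```

```text
t: 60.6
eef_pos: [460.2, 240.1, 165.3]
tcp_rot: [3.141, -0.003, -1.538]
ft_force: [0.4, -0.5, -0.4]
opening: 0.502
t: 61.35
eef_pos: [469.7, -62.9, 185.1]
tcp_rot: [3.14, -0.003, -1.543]
ft_force: [0.8, 0.5, -0.1]
opening: 0.503
t: 61.6
eef_pos: [469.6, -61.9, 184.7]
tcp_rot: [3.139, -0.002, -1.542]
ft_force: [-0.6, 0.6, -0.1]
opening: 0.5
f_top x0,y0,f 124 159 6
top shaker 0.55 [718.6 149.9  90.6]
top sauce_cup 0.55 [362.3 140.7  15.8]
top squeeze 0.87 [ 726.3 -130.2  112.8]
top scraper 0.71 [ 252.7 -452.     3.6]
top knob1 0.33 [472.7 224.9  23.1]
f_side x0,y0,f 229 146 6
side shaker 0.79 [727.2 135.   60.7]
side sauce_cup 0.61 [353.1 135.7  19.1]
side squeeze 0.63 [ 720.4 -157.9   80.8]
side scraper 0.8 [ 270.8 -355.6   21.6]
side spice_can 0.71 [ 340.1 -162.7   58.7]
```

View pics/f_top.png

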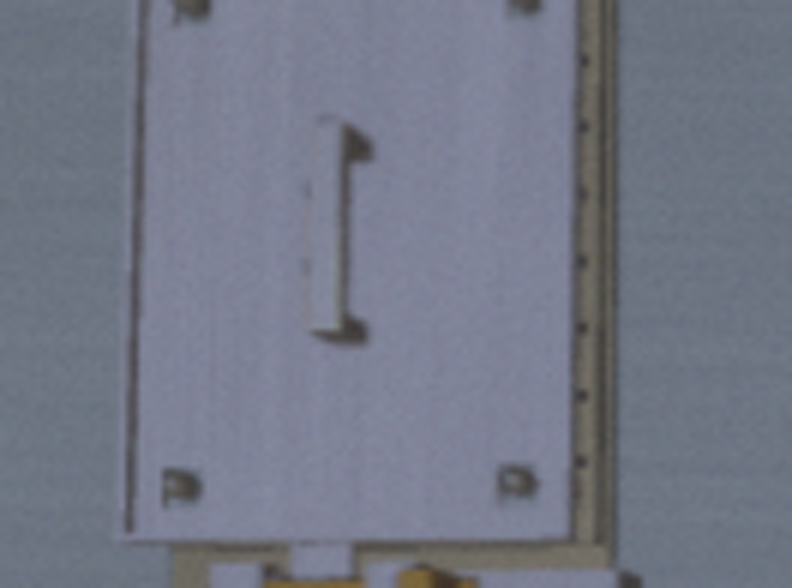

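View pics/f_side.png

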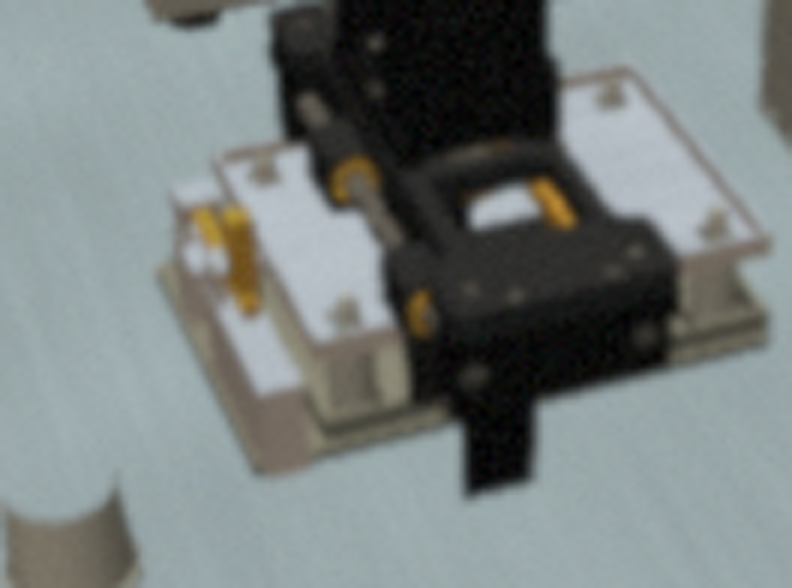

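View pics/full_side.png

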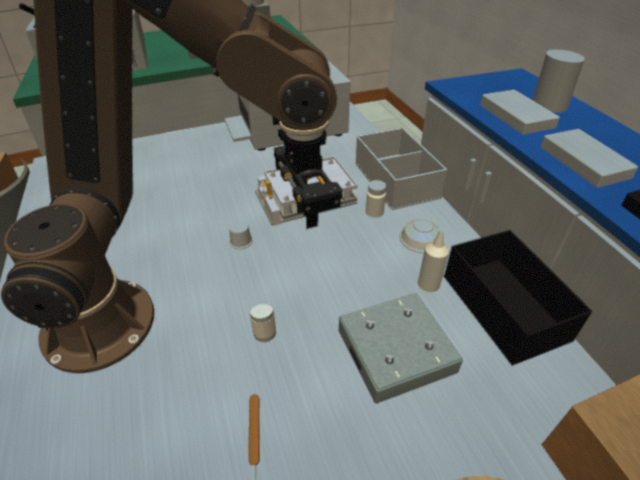

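```bash
python3 -c "
from cell import job
print(job.job_done())"
```

```text
the job is handed in; nothing more can be done
None
```

I handed the job in at about 62 s of the 210 s allowed. By my last checks the job is complete; the system gives no verdict.

- **Knobs:** There were three, and shaft 4 (or its equivalent) was bare. I twisted each one back and forth while easing it up. At the readings I took, the upward pull stayed at or below about 3.5 N, against the 12 N limit. All three stood inside the lower tier when I last had a clear view of it, before the tray went on.
- **Tray:** It was knocked about 35 mm aside during the run, so I measured it again before gripping it. It now sits on the shoulders: contact came at 52 mm, all four pins show through their holes, and the tab is in the gap.
- **Bolt:** I slid it about 43 mm until it hit a hard stop at about 20 N. That puts it at an estimated 43–45 mm of its 45 mm travel, over the tab and into the keeper.
- **Other kitchen things:** The camera readings for the shaker, sauce cup, squeeze bottle, scraper and spice can match the start to within a few mm.

Some of my checks disagreed:

- **Tool height:** A touch test on the console showed the fingertips about 24 mm higher than the reported tool position. I used that offset for the rest of the run, and it held up at every later contact.
- **Cameras:** The two cameras disagreed by up to about 7 mm near the rack. I lined the tray up by comparing its holes with the posts in the same pictures.
- **Bolt view:** The network did not find the spice can in the last top picture, though the side camera did. I did not re-measure the bolt from the side, because the arm partly blocked that view.

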